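# Put the model railway's water stop back in service

### The job

Lift the round cover off the fitting beside the track and lay it flat, handle up, in the grey tray. Then set the white water tower's foot into the open fitting with its two lugs in the two notches, press it down and give it a quarter turn clockwise until it locks and springs up, spout over the track. Once it is locked and released, roll the tender along the track until the middle of its filler hatch is right under the end of the spout; leave the scenery undisturbed.

Things in the scene. Friction and masses are not known exactly. Their poses are not given: they have to be found in the camera images.
- station: Fixed unit: a round grey fitting (about 94 mm across, 40 mm high) with a straight track beside it. Origin on the fitting's axis at the ground; z up. The track runs along the unit's y axis with its middle line at x = -95 mm; rail tops 12 mm high, bed 76 mm wide from y = -250 to +115 mm. Tower's entry: lugs along the unit's y axis; locked: lugs along its x axis.
- fitting_mouth (a point): On the fitting's axis at the top of its inner steel ledge, 30 mm above ground. The ledge has a central opening of 56 mm diameter. A flared rim rises round the ledge to 40 mm above ground, inside diameter 78 mm at the ledge, about 88 mm at the top. Axes are the station's.
- notch (a point): Middle of one of the two notches in the ledge, at its top, on the station's -y side; the other is opposite (+y). Each is 22 mm wide and reaches out to 78 mm diameter. For the spout to end over the track the spout must enter over this -y notch and turn clockwise seen from above; anticlockwise is blocked.
- recess (a point): Underside of the locking recess on the station's -x (track) side, 24 mm above ground; another is opposite. A quarter turn clockwise from the notches, just before a fixed stop. A recess is 20 mm wide, so a locked tower has about 0.1 rad of play either way. Between notch and recess the ledge's underside is 18 mm above ground.
- plate_top (a point): Middle of the top of the round spring plate in the fitting, 26 mm above ground when free; 0.8 N per mm. The tower in the notches rests with its foot about 21 mm above ground; pressed with 8 to 12 N it bottoms at 9 mm. Below 11 mm it can be turned; let up after the quarter turn it springs up and stays locked with its foot 17 mm above ground.
- cover_handle (a point): Loose plain aluminium cover, about 0.12 kg, on the fitting's ledge (underside 30 mm above ground): disc 75 mm across, 4 mm thick, with an upright bar handle 52 mm long (this point's x), 12 mm thick (y) and 30 mm high above the disc. The point is the handle's middle, 19 mm above the cover's underside, 15 mm below the handle's top.
- tray_in (a point): Loose grey open tray, heavy (0.9 kg), 150 (x) by 130 (y) by 35 mm high, walls and floor about 4 mm. The point is the middle of its inner floor.
- tower_tank (a point): Loose white water tower, 186 mm tall, about 0.34 kg, upright: round tank 62 mm across, cylindrical from 125 to 170 mm above the foot's underside, shallow dome above, thin stem and dark foot. The point is on the axis, mid-tank, 148 mm above the foot's underside. x along the spout, z up. The spout is a 12 mm pipe, its middle 108 mm above the foot's underside.
- tower_foot (a point): Point on the tower's axis at the underside of its foot; x along the spout, z up. The foot is a disc 48 mm across, 14 mm high, with two equal lugs 16 mm wide and 7 mm thick at its bottom, along +x and -x, 70 mm across their ends.
- spout_end (a point): Middle of the spout's downturned end, 95 mm from the tower's axis along its x, 98 mm above the foot's underside (115 mm above ground when locked).
- hatch (a point): Middle of the top (85 mm above ground) of the tender's filler hatch, a steel collar 42 mm across. The tender, a dark wagon captive on the track, has flat ends 75 mm each way from here along the station's y, is 62 mm wide, sides from 22 to 76 mm above ground. Rolls with about 1.5 N drag, stays where left. Starts 70 to 135 mm to -y of the fitting, end stop 30 mm to +y. Axes: the station's.
- barrel: Bystander: wooden barrel, 30 mm across, 38 mm high. Origin under its middle.
- car: Bystander: blue toy car, 42 by 95 (y) by 44 mm. Origin under its middle.
- cow: Bystander: black and white cow on a small base, 62 (x) by 26 by 42 mm. Origin under its middle.
- tree_a: Bystander: fir tree, 68 mm across, about 130 mm high. Origin under its middle.
- tree_b: Bystander: fir tree, 68 mm across, about 150 mm high. Origin under its middle.
- tree_c: Bystander: fir tree, 68 mm across, about 160 mm high. Origin under its middle.
- bench: Bystander: platform bench, 30 by 75 (y) by 44 mm. Origin under its middle.
Things that resemble listed ones, but are neither listed nor needed, are in the scene too. Of the things that look like the part that bears tower_tank, the middle-sized one is meant. Of the things shaped like the part that bears cover_handle, the aluminium one is meant.

How it is judged:
By the outcome, as a careful person would: the job done as asked, in the order asked, and still so for the second after the job is handed in, with the robot touching nothing.
It also fails if it takes over 72 s, if anything falls off the work surface, if the arm or the gripper's body presses on something with over 40 N, if the wrist force passes 120 N, or if a joint passes its speed limit or range.

### The arm

A 6-joint arm with a two-finger parallel gripper is mounted at the origin on the work surface. World frame = base frame: x ahead of the robot, y to its left, z up, the work surface at z = 0. Lengths are in m, angles in rad, forces in N, time in s.
With the tool pointing down it reaches from about 0.4 to 0.925 m from the base axis. Payload 3.4 kg.
Tool frame: the origin (TCP) lies on the centre line of the jaws, within the pads' length; the fingertips stand 19 mm ahead of it and the grasp point (between the pads) is the TCP; y points along the fingers, x is the direction in which the jaws open and shut, and the axes are right-handed (so a half turn about y gives the same grasp; the last joint's range is limited). The gripper opens to 85 mm and grips with 20 to 120 N. Pads are 22 mm wide; open, the fingers measure 114 mm over their backs; the gripper's body (76 mm by 85 mm) begins 54 mm behind the grasp point. The pads swing forward as they close: fully open they stand 13 mm farther back than shut.
Start: joints at [1.109, 0.307, 1.506, -0, 1.328, -0.073], TCP at [0.217, 0.532, 0.25] pointing down, gripper open.
Joint ranges: [-3.12, 3.12], [-1.05, 2.28], [0.14, 2.33], [-1.42, 4.57], [0.1, 2.73], [-2.68, 2.68]. Speed limits (rad/s): [2.57, 2.57, 3.14, 3.14, 3.14, 3.14].

### API

Orientations are given as a rotation vector (axis times angle).
In Python, from plant import readout, vision, job gives the robot as it stands. The module is installed in compiled form; this text tells all that it offers.
- The arm moves only by the shell command python3 -m jog 'ROWS' [FORCE]. ROWS is JSON, a list of rows, each a list of 3 entries, a list of its own where there are three numbers: the shift along the tool's x, y, z in mm, then the turn, a rotation vector about the tool's x, y, z in rad, then the opening, from 0 (shut) to 1 (fully open). A call has exactly 8 rows; each row shifts and turns the commanded pose from where the row before left it, along the tool's axes as they then stand; what a row does not reach is not made up. A row lasts 1/12 s, in which the tool goes at most 41.7 mm and 7.16 degrees, less where a joint would pass 70% of its speed; a pose out of reach is approached as far as the arm can. A call with a gripper value outside its range is refused whole. The fingers move at their own pace and stop on an object; FORCE is the grip in N (left out, the last holds). Time passes only in rows, so rows that do not move let the fingers close, or fill a call up. It gives the time, the measured TCP pose, the force and the opening at its end, in the units of the state.
- readout.sense(): the state, without advancing time (a new reading comes with each control period).
- vision.read_camera(name): name is "scene" or "top" or "wrist"; returns the picture (400x640x3 uint8, red, green, blue); there is no depth.
- vision.camera_params(name): a dict with "fx", "fy", "cx", "cy" (pixels), "k1" (the pictures are not rectified: a ray, as slopes to the right and down, at radius r is drawn at 1 + k1 r^2 times it, then the intrinsics apply), "xyz" and "orientation" of the camera in the world; the wrist camera has in their place "mount" (4x4, takes a point from camera to tool coordinates, whose origin is the TCP and whose axes are the tool frame's). Camera axes: x right, y up, looking along -z (the intrinsics and any distortion apply to the point x, -y, -z); pixel columns grow to the right and rows downward; lengths in m; the calibration is good to about 2 mm. A picture is of the moment at which its call begins: read the wrist's pose just before it. camera_params takes no time and is no camera call.
- job.close_job(): hands the job in, once; it reports no verdict.
The state is a dict: "clock": time; "joints": joint angles; "joint_vel": joint speeds; "effort": joint torques, N m; "position": TCP position; "tool_rot": TCP orientation; "contact_force": force on the tool from outside, world axes, zero at the start; "ft_torque": the same for the moment, N m; "finger_gap": finger opening in m.
Only numpy, scipy, OpenCV 4.12 (cv2) and the standard library are available. Lean on these libraries where they do the work, as an engineer would, in place of code of your own. Each camera call takes 0.05 s, during which the arm holds its last target.

## Working session

There is one attempt and no reset: what is moved stays moved. The work goes in short steps, Python scripts to look and compute and a shell command to move; the robot and the scene stay as the last step left them, time stands still between calls to the robot, and variables do not carry over. Pictures are saved under pics/ and viewed, and the job is handed in when it is done.

```bash
mkdir -p pics; ls; python3 - <<'E'
from plant import readout, vision
import cv2,numpy as np
s=readout.sense();print({k:np.round(v,3).tolist() for k,v in s.items()})
for n in ["scene","top","wrist"]:
    p=vision.camera_params(n);print(n,{k:np.round(v,4).tolist() for k,v in p.items()})
    im=vision.read_camera(n);cv2.imwrite(f"pics/{n}0.png",im[:,:,::-1])
E
```

```text
pics
{'clock': 0.0, 'joints': [1.11, 0.308, 1.508, -0.0, 1.328, -0.074], 'joint_vel': [0.001, 0.002, 0.0, -0.001, -0.002, -0.001], 'effort': [0.0, -45.755, -25.192, -0.0, 0.013, 0.0], 'position': [0.217, 0.532, 0.249], 'tool_rot': [-1.369, -0.918, 0.921], 'contact_force': [0.604, -0.511, 0.288], 'ft_torque': [-0.025, 0.042, 0.017], 'finger_gap': 0.085}
scene {'fx': 430.4533, 'fy': 430.4533, 'cx': 322.1335, 'cy': 199.3564, 'k1': 0.0305, 'xyz': [1.252, 0.4806, 0.7616], 'orientation': [0.5433, 1.0395, 2.001]}
top {'fx': 498.1678, 'fy': 498.1678, 'cx': 313.7013, 'cy': 200.8766, 'k1': -0.0108, 'xyz': [0.3369, -0.0423, 1.5292], 'orientation': [0.0836, -0.0831, -1.5437]}
wrist {'fx': 287.4842, 'fy': 287.4842, 'cx': 318.8392, 'cy': 199.3668, 'k1': -0.0079, 'mount': [[1.0, 0.0006, -0.0007, -0.0005], [-0.0008, 0.312, -0.9501, -0.1238], [-0.0003, 0.9501, 0.312, 0.0799], [0.0, 0.0, 0.0, 1.0]]}
```

View pics/scene0.png

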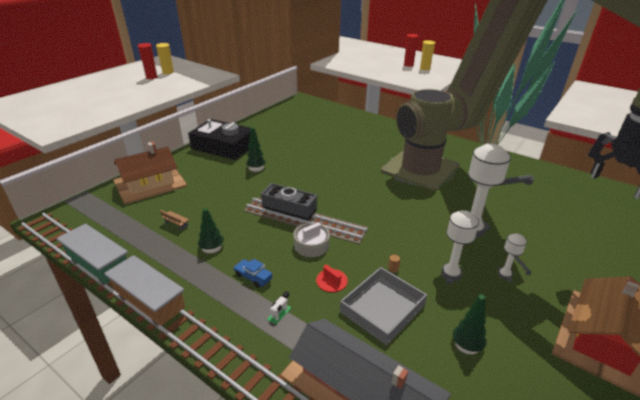

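View pics/top0.png

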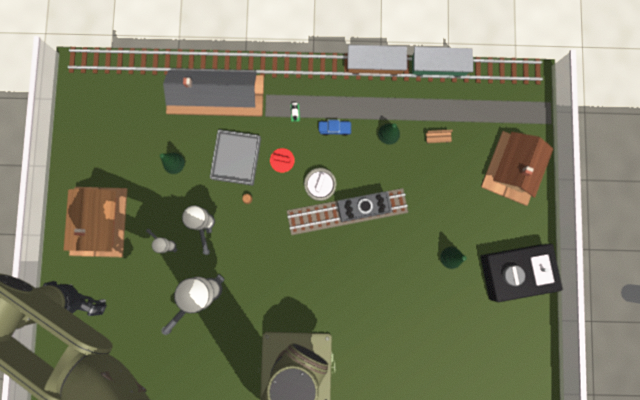

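View pics/wrist0.png

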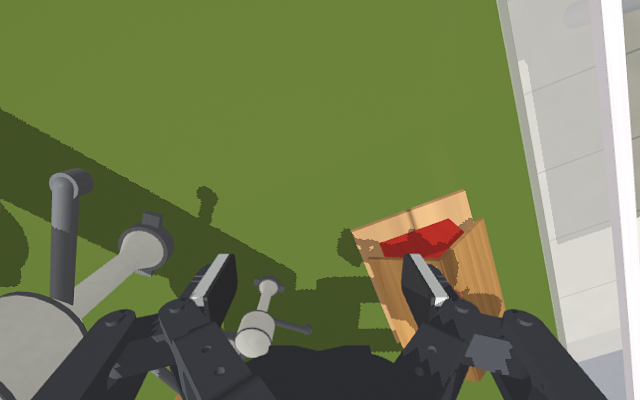

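The scene picture shows the fitting at about (312,240), with an aluminium cover on it. The red decoy cover is at (332,280), the tray at (383,305), three towers (the middle one at (460,240)) and the tender at (290,200). Next I'll write helpers and enlarge crops.

```bash
cat > h.py <<'E'
import numpy as np, cv2, json
from scipy.spatial.transform import Rotation as R
from plant import readout, vision
def cam(name, s=None):
    p=vision.camera_params(name)
    if 'mount' in p:
        M=np.array(p['mount']); T=np.eye(4); T[:3,:3]=R.from_rotvec(s['tool_rot']).as_matrix(); T[:3,3]=s['position']
        C=T@M
    else:
        C=np.eye(4); C[:3,:3]=R.from_rotvec(p['orientation']).as_matrix(); C[:3,3]=p['xyz']
    return p,C
def ray(pc,u,v):
    p,C=pc; d=np.array([(u-p['cx'])/p['fx'],(v-p['cy'])/p['fy']]); x=d.copy()
    for _ in range(10): x=d/(1+p['k1']*(x@x))
    return C[:3,3], C[:3,:3]@np.array([x[0],-x[1],-1])
def onz(pc,u,v,z):
    o,d=ray(pc,u,v); return o+d*(z-o[2])/d[2]
def proj(pc,P):
    p,C=pc; q=(np.atleast_2d(P)-C[:3,3])@C[:3,:3]; x=np.stack([q[:,0]/-q[:,2], -q[:,1]/-q[:,2]],1)
    f=1+p['k1']*(x**2).sum(1,keepdims=True); x=x*f
    return np.stack([x[:,0]*p['fx']+p['cx'], x[:,1]*p['fy']+p['cy']],1)
def shoot(name,tag):
    s=readout.sense(); im=vision.read_camera(name)[:,:,::-1].copy(); cv2.imwrite(f'pics/{tag}.png',im)
    json.dump({'name':name,'s':{k:np.asarray(v).tolist() for k,v in s.items()}},open(f'pics/{tag}.json','w'))
    return im,cam(name,s),s
def load(tag):
    d=json.load(open(f'pics/{tag}.json')); return cv2.imread(f'pics/{tag}.png'),cam(d['name'],d['s'])
def crop(im,x0,y0,w,h,k,out):
    cv2.imwrite(f'pics/{out}.png',cv2.resize(im[y0:y0+h,x0:x0+w],None,fx=k,fy=k,interpolation=cv2.INTER_CUBIC))
E
python3 - <<'E'
from h import *
im=cv2.imread('pics/top0.png')
crop(im,140,100,280,200,2.8,'top0a')
im=cv2.imread('pics/scene0.png')
crop(im,230,160,230,190,3.4,'scene0a')
crop(im,420,130,140,190,3.1,'scene0b')
E
```

```text
(no output)
```

View pics/top0a.png

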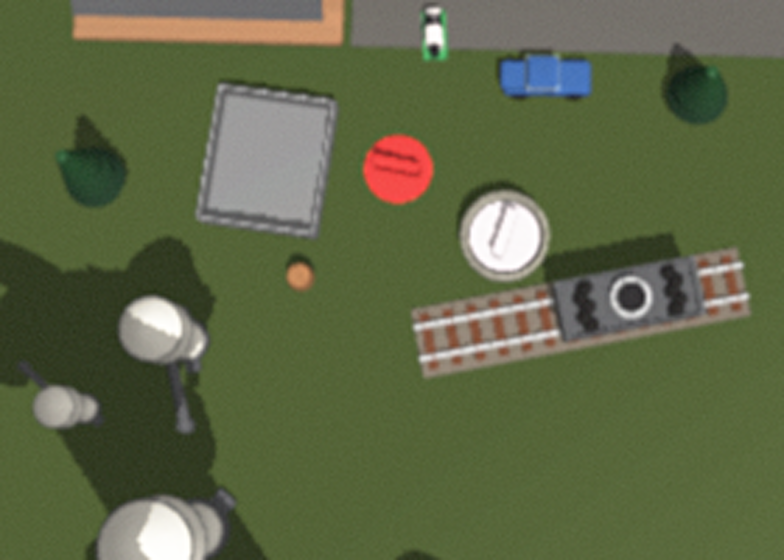

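View pics/scene0a.png

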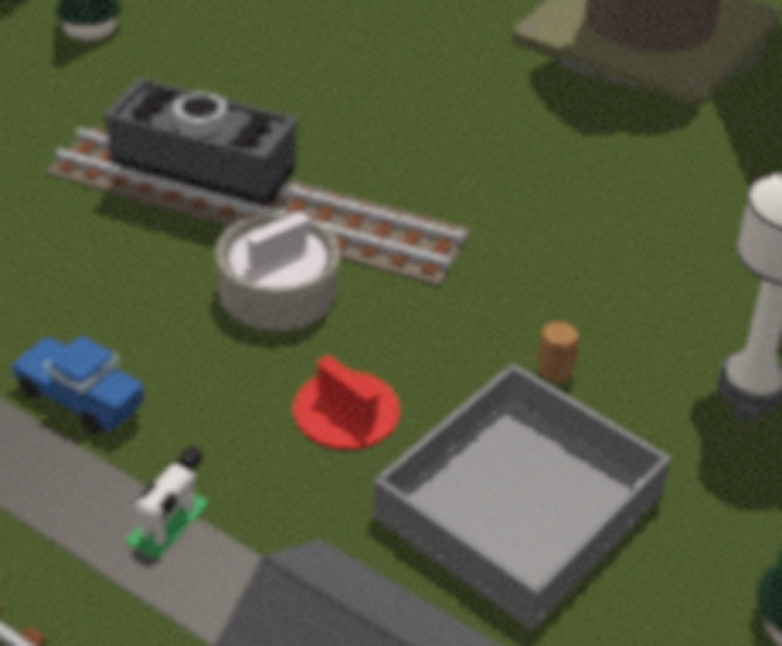

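View pics/scene0b.png

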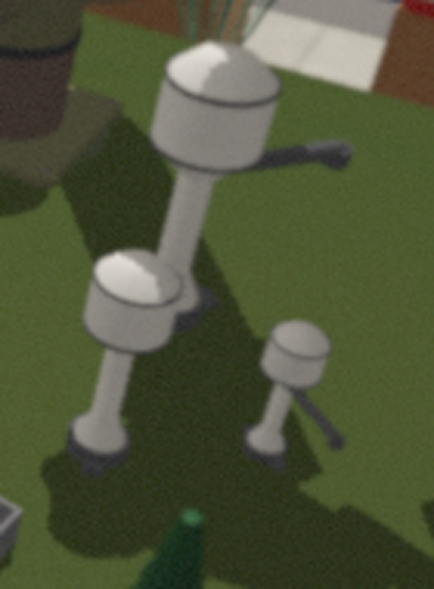

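```bash
python3 - <<'E'
from h import *
pc=cam('top')
def t(u,v,z): return onz(pc,140+u/2.8,100+v/2.8,z)
def pr(n,x): print(n,np.round(np.asarray(x)*1000,1))
# track rail/bed corners
c=[t(412,312,.004),t(424,377,.004),t(736,249,.004),t(749,314,.004)]
for x in c: pr('bed',x)
L=(c[0]+c[1])/2;Rr=(c[2]+c[3])/2
yax=(L-Rr);pr('len',np.linalg.norm(yax));yax/=np.linalg.norm(yax);xax=np.array([yax[1],-yax[0],0])
print('yaw',np.degrees(np.arctan2(xax[1],xax[0])))
pr('orig from track',Rr+yax*.25+xax*.095)
pr('fit',t(505,235,.040))
pr('handle ends',t(508,205,.064)); pr('',t(498,258,.064))
pr('hatch',t(631,297,.085))
for q in [(220,84),(335,99),(316,236),(198,219)]: pr('tray',t(*q,.035))
pr('red',t(398,169,.004))
pr('tank',t(152,330,.17)); pr('foot',t(190,345,.017)); pr('sp',t(184,425,.1))
for n,q,z in [('barrel',(300,276),.038),('tree',(93,172),.07),('big',(145,540),.2),('small',(62,407),.1),('car',(545,77),.04)]: pr(n,t(*q,z))
ps=cam('scene')
def sc(u,v,z): return onz(ps,230+u/3.4,160+v/3.4,z)
pr('hatch s',sc(200,108,.085)); pr('fit s',sc(278,258,.04)); 
for q in [(515,368),(667,458),(540,628),(377,482)]: pr('tray s',sc(*q,.035))
def sb(u,v,z): return onz(ps,420+u/3.1,130+v/3.1,z)
pr('tank s',sb(131,309,.148)); pr('foot s',sb(98,445,.014))
E
```

```text
bed [465.3  40.9   4. ]
bed [394.5  25.6   4. ]
bed [ 544.1 -314.1    4. ]
bed [ 472.5 -328.9    4. ]
len 363.4
yaw 12.467525956883852
orig from track [547.1 -56.9   4. ]
fit [548.1 -58.6  40. ]
handle ends [576.9 -60.8  64. ]
 [519.9 -51.6  64. ]
hatch [ 479.9 -190.8   85. ]
tray [707.6 257.1  35. ]
tray [694.  130.6  35. ]
tray [542.4 145.6  35. ]
tray [557.8 274.1  35. ]
red [624.   61.4   4. ]
tank [427.2 285.2 170. ]
foot [422.1 280.   17. ]
sp [335.7 264.5 100. ]
barrel [498.2 160.7  38. ]
tree [600.1 380.6  70. ]
big [227.3 274.6 200. ]
small [350.7 390.1 100. ]
car [723.2 -98.1  40. ]
hatch s [ 485.6 -184.1   85. ]
fit s [558.6 -47.6  40. ]
tray s [550.1 156.6  35. ]
tray s [564.  279.1  35. ]
tray s [731.1 275.8  35. ]
tray s [695.9 137.1  35. ]
tank s [439.2 292.1 148. ]
foot s [443.  293.7  14. ]
```

```bash
cat >> h.py <<'E'
def tgt(yaw):  # tool x at world yaw (deg), tool y down
    a=np.radians(yaw); x=np.array([np.cos(a),np.sin(a),0]); y=np.array([0,0,-1.]); return np.stack([x,y,np.cross(x,y)],1)
def yawof(s=None):
    M=R.from_rotvec((s or readout.sense())['tool_rot']).as_matrix(); return np.degrees(np.arctan2(M[1,0],M[0,0]))
def go(P,yaw,n,p0=None,rot0=None):
    """per-row shift (mm) and turn (rad) for n equal rows from commanded/measured pose to target; P in mm"""
    s=readout.sense(); p0=np.array(s['position'])*1000 if p0 is None else np.array(p0,float)
    R0=R.from_rotvec(s['tool_rot']).as_matrix() if rot0 is None else tgt(rot0)
    w=R.from_matrix(R0.T@tgt(yaw)).as_rotvec()/n
    A=sum(R0@R.from_rotvec(w*i).as_matrix() for i in range(n))
    d=np.linalg.solve(A,np.array(P)-p0)
    print('n',n,'shift',np.round(d,2),'turn',np.round(w,4),'| |d|',round(np.linalg.norm(d),1),'deg',round(np.degrees(np.linalg.norm(w)),2))
E
python3 - <<'E'
from h import *
s=readout.sense();M=R.from_rotvec(s['tool_rot']).as_matrix();print(M.round(3));print(yawof(s))
go([480,190,330],-11,16)
go([480,190,330],-190,16)
E
```

```text
[[ 0.378 -0.001 -0.926]
 [ 0.926 -0.001  0.378]
 [-0.002 -1.     0.   ]]
67.78279060480598
n 16 shift [  3.4   -5.02 -28.99] turn [ 0.0001  0.0859 -0.0001] | |d| 29.6 deg 4.92
n 16 shift [-30.22  -5.    -6.34] turn [-1.000e-04 -1.115e-01 -1.000e-04] | |d| 31.3 deg 6.39
```

```bash
python3 - <<'E'
from h import *
go([470,180,340],75,10)
E
```

```text
n 10 shift [-25.08  -9.02 -35.36] turn [-0.     -0.0126 -0.0002] | |d| 44.3 deg 0.72
```

```bash
python3 -m jog '[[[-23,-14,-30],[0,-0.01,0],0.5],[[-23,-14,-30],[0,-0.01,0],0.5],[[-23,-14,-30],[0,-0.01,0],0.5],[[-23,-14,-30],[0,-0.01,0],0.5],[[-23,-14,-30],[0,-0.01,0],0.5],[[-23,-10,-30],[0,-0.01,0],0.5],[[-23,-10,-30],[0,-0.01,0],0.5],[[-23,0,-30],[0,-0.01,0],0.5]]' 40
python3 - <<'E'
from h import *
im,pc,s=shoot('wrist','w1')
print(yawof(s))
go([470,180,340],75,4)
E
```

```text
clock: 0.82
position: [0.3804, 0.2756, 0.3424]
tool_rot: [-1.339, -0.984, 0.977]
contact_force: [1.7, 0.4, 0.2]
finger_gap: 0.0425
72.41517460645403
n 4 shift [-15.32   0.53 -27.07] turn [ 0.0018 -0.0123 -0.0007] | |d| 31.1 deg 0.71
```

View pics/w1.png

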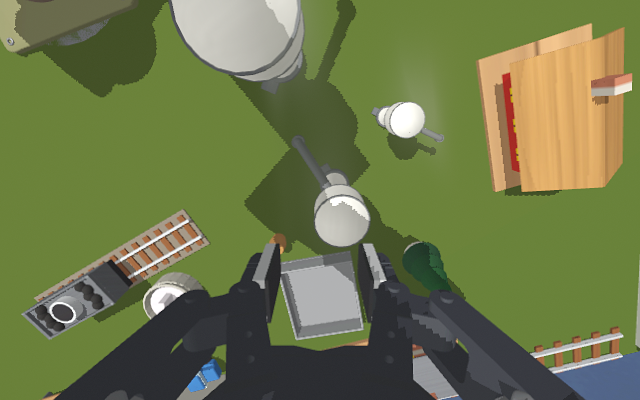

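The wrist picture shows the middle tower's tank at about (342,212), its spout end at (298,140), the tray at (322,298) and the fitting, partly hidden, at (172,295). Next I'll enlarge the tower.

```bash
python3 - <<'E'
from h import *
im,pc=load('w1')
crop(im,250,120,150,150,4,'w1a')
print(proj(pc,np.array([[.4247,.282,0],[.4247,.282,.148],[.4247,.282,.170]])).round(1))
E
```

```text
[[330.  180.1]
 [335.1 211.6]
 [336.2 218.6]]
```

View pics/w1a.png

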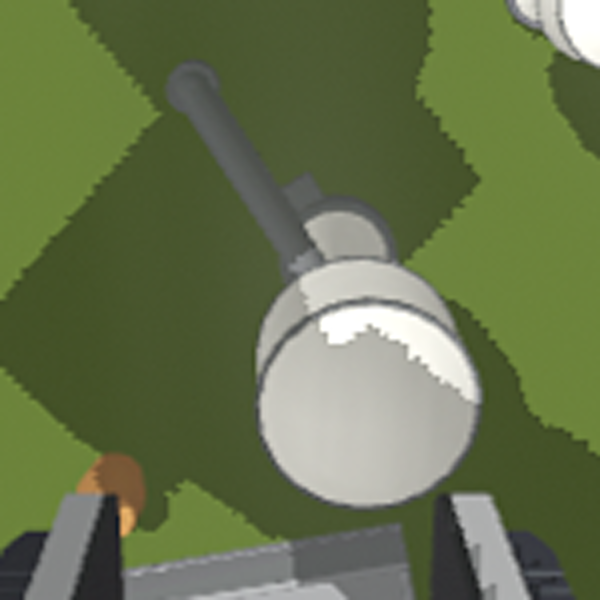

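```bash
python3 - <<'E'
from h import *
im,pc=load('w1')
f=lambda u,v,z:(onz(pc,250+u/4,120+v/4,z)*1000).round(1)
c=f(370,403,.170);print(c,'diam',np.linalg.norm(f(260,400,.17)-f(480,400,.17)))
s=f(193,90,.108);print(s,np.linalg.norm((s-c)[:2]),np.degrees(np.arctan2(*(s-c)[1::-1])))
for z in (.108,.0): print(proj(pc,np.array([[c[0]/1e3,c[1]/1e3,z]]))*4-[1000,480])
# base centre of foot top at z~.014
g=lambda u,v,z:(onz(pc,u,v,z)*1000).round(1)
print('tray corners',[g(*q,.035) for q in [(281,264),(348,252),(363,330),(296,339)]])
E
```

```text
[429.3 287.9 170. ] diam 61.09991816688462
[339.1 262.6 108. ] 93.68100127560548 -164.33183957824752
[[354.47456332 330.50624263]]
[[336.62200919 246.55516166]]
tray corners [array([531.4, 160.7,  35. ]), array([544.1, 275.9,  35. ]), array([709.8, 258.2,  35. ]), array([691.6, 132.5,  35. ])]
```

```bash
python3 - <<'E'
from h import *
go([548,-57,210],81,12)
E
```

```text
n 12 shift [-23.21  11.07 -19.74] turn [ 0.0006 -0.0128 -0.0003] | |d| 32.4 deg 0.74
```

```bash
python3 -m jog '[[[-23,0,-20],[0,-0.013,0],0.5],[[-23,10,-20],[0,-0.013,0],0.5],[[-23,10,-20],[0,-0.013,0],0.5],[[-23,12,-20],[0,-0.013,0],0.5],[[-23,12,-20],[0,-0.013,0],0.5],[[-23,12,-20],[0,-0.013,0],0.5],[[-23,12,-20],[0,-0.013,0],0.5],[[-23,12,-20],[0,-0.013,0],0.5]]'
python3 -m jog '[[[-23,12,-20],[0,-0.013,0],0.5],[[-23,12,-20],[0,-0.013,0],0.5],[[-23,12,-20],[0,-0.013,0],0.5],[[-10,12,-10],[0,-0.013,0],0.5],[[0,0,0],[0,0,0],0.5],[[0,0,0],[0,0,0],0.5],[[0,0,0],[0,0,0],0.5],[[0,0,0],[0,0,0],0.5]]'
python3 - <<'E'
from h import *
im,pc,s=shoot('wrist','w2')
print(yawof(s), np.abs(s['joint_vel']).max())
E
```

```text
clock: 1.53
position: [0.4859, 0.0564, 0.2595]
tool_rot: [-1.298, -1.058, 1.058]
contact_force: [1.8, 0.7, 0.4]
finger_gap: 0.0427
clock: 2.2
position: [0.5395, -0.0319, 0.2129]
tool_rot: [-1.277, -1.098, 1.097]
contact_force: [-0.2, 0.4, 0.7]
finger_gap: 0.0423
81.34959844425646 0.006688977944452368
```

View pics/w2.png

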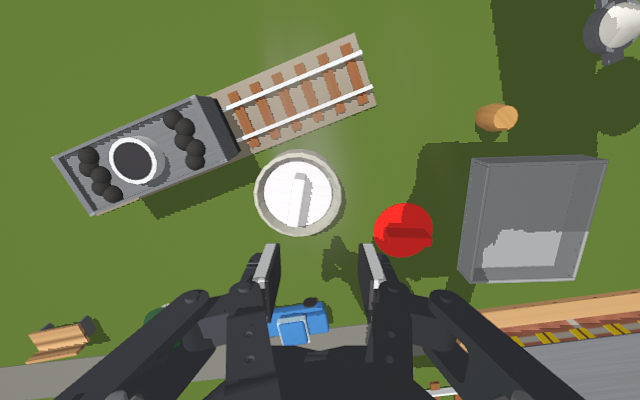

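The wrist picture gives a clear view. The fitting with its cover is at (298,193), the handle runs from (300,175) to (295,228), the tray is at (532,218), the hatch at (133,160) and the track's bed end at (365,70). Next I'll measure these.

```bash
python3 - <<'E'
from h import *
im,pc=load('w2')
crop(im,240,140,120,110,6,'w2a'); crop(im,440,140,180,160,4.4,'w2b'); crop(im,50,20,340,210,2.3,'w2c')
E
```

```text
(no output)
```

View pics/w2a.png

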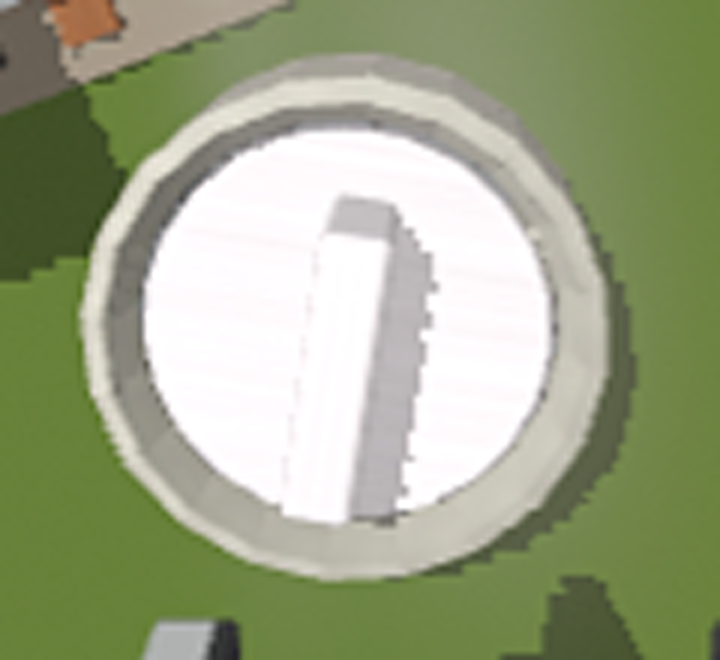

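View pics/w2b.png

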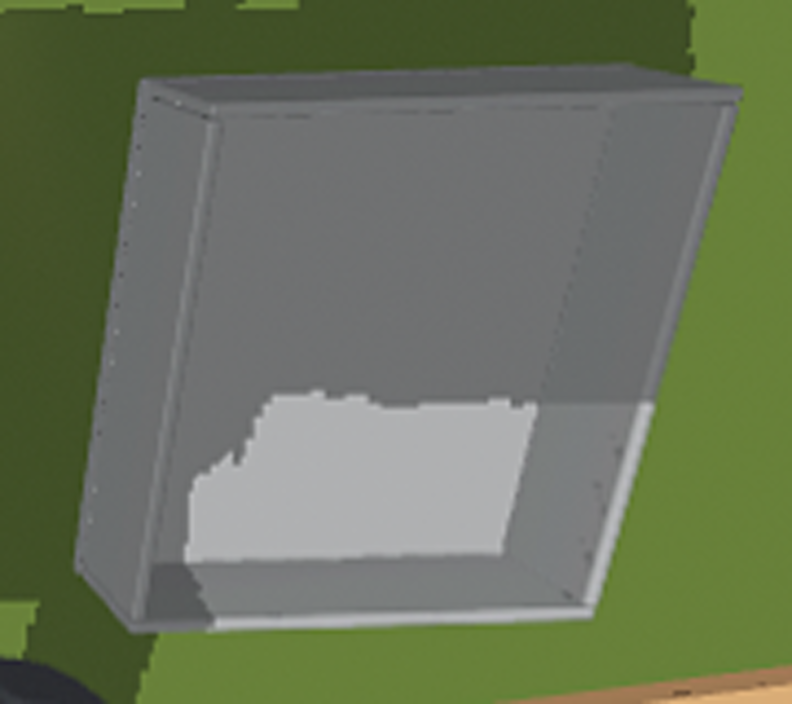

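View pics/w2c.png

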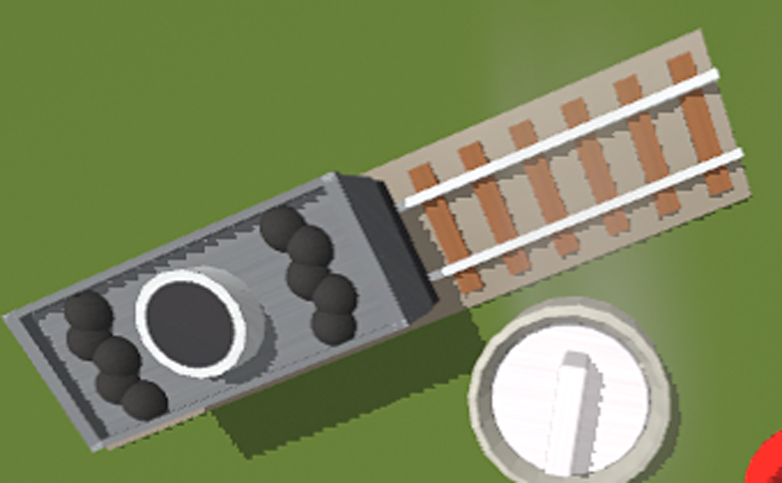

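```bash
python3 - <<'E'
from h import *
im,pc=load('w2')
a=lambda u,v,z:onz(pc,240+u/6,140+v/6,z)*1000
b=lambda u,v,z:onz(pc,440+u/4.4,140+v/4.4,z)*1000
c=lambda u,v,z:onz(pc,50+u/2.3,20+v/2.3,z)*1000
print('rim',a(345.5,327,.04).round(1),np.linalg.norm(a(83,327,.04)-a(608,327,.04)),np.linalg.norm(a(345,75,.04)-a(345,580,.04)))
p=[a(330,237,.064),a(392,238,.064),a(348,522,.064),a(283,516,.064)]
m=np.mean(p,0);print('handle',m.round(1)); d=(p[0]+p[1]-p[2]-p[3])/2;print(np.linalg.norm(d),np.degrees(np.arctan2(d[1],d[0])),np.linalg.norm(p[0]-p[1]))
t=[b(212,110,.035),b(738,93,.035),b(590,612,.035),b(137,628,.035)]
for x in t: print('tray',x.round(1))
print(np.mean(t,0))
print('hatch',c(190,323,.085).round(1))
q=[c(700,30,.004),c(750,195,.004)];print('bed end',q[0].round(1),q[1].round(1),np.linalg.norm(q[0]-q[1]))
e=c(342,173,.004)
r=[c(408,202,.012),c(716,74,.012),c(430,275,.012),c(741,154,.012)]
for i in (0,2):
  d=r[i+1]-r[i];print('rail',np.degrees(np.arctan2(d[1],d[0])))
l0=c(395,170,.004);d=q[0]-l0;print('bed edge',np.degrees(np.arctan2(d[1],d[0])))
E
```

```text
rim [547.8 -56.7  40. ] 94.54213394517033 95.46496130750785
handle [550.  -56.7  64. ]
50.54106348845095 161.27805588561856 10.087094102440028
tray [547.5 149.3  35. ]
tray [562.5 276.4  35. ]
tray [707.5 258.9  35. ]
tray [693.  133.3  35. ]
[627.6228911  204.47269369  35.        ]
hatch [ 481.4 -190.    85. ]
bed end [396.4  26.5   4. ] [469.7  42.2   4. ] 74.92819941595896
rail 102.2191093290389
rail 101.68401656921085
bed edge 103.7861334829062
```

```bash
python3 - <<'E'
from h import *
go([549.5,-56.7,100],71.5,6)
E
```

```text
n 6 shift [-3.68 18.84 -2.52] turn [0.0001 0.0287 0.0001] | |d| 19.4 deg 1.64
```

```bash
python3 -m jog '[[[-3.7,18.8,-2.5],[0,0.0287,0],0.5],[[-3.7,18.8,-2.5],[0,0.0287,0],0.5],[[-3.7,18.8,-2.5],[0,0.0287,0],0.5],[[-3.7,18.8,-2.5],[0,0.0287,0],0.5],[[-3.7,18.8,-2.5],[0,0.0287,0],0.5],[[-3.7,18.8,-2.5],[0,0.0287,0],0.5],[[0,0,0],[0,0,0],0.5],[[0,0,0],[0,0,0],0.5]]'
python3 - <<'E'
from h import *
im,pc,s=shoot('wrist','w3')
print(yawof(s)); go([549.5,-56.7,57],71.5,5)
print(proj(pc,np.array([[.5495,-.0567,.064]])))
E
```

```text
clock: 2.92
position: [0.5489, -0.0571, 0.0995]
tool_rot: [-1.343, -0.967, 0.969]
contact_force: [0.2, -0.3, 1.1]
finger_gap: 0.0428
71.51815474695645
n 5 shift [0.08 8.67 0.08] turn [0.0001 0.0001 0.0001] | |d| 8.7 deg 0.01
[[320.43968041 242.95947673]]
```

View pics/w3.png

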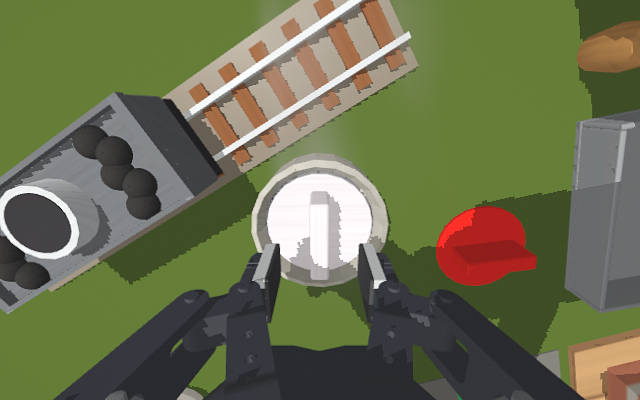

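The handle at x≈319 stands upright in the picture and centred between the jaws. Now I'll descend and grip.

```bash
python3 -m jog '[[[0,8.6,0],[0,0,0],0.5],[[0,8.6,0],[0,0,0],0.5],[[0,8.6,0],[0,0,0],0.5],[[0,8.6,0],[0,0,0],0.5],[[0,8.6,0],[0,0,0],0.5],[[0,0,0],[0,0,0],0.0],[[0,0,0],[0,0,0],0.0],[[0,0,0],[0,0,0],0.0]]' 60
python3 -m jog '[[[0,0,0],[0,0,0],0.0],[[0,0,0],[0,0,0],0.0],[[0,0,0],[0,0,0],0.0],[[0,-5,0],[0,0,0],0.0],[[0,-15,0],[0,0,0],0.0],[[0,-20,0],[0,0,0],0.0],[[0,-20,0],[0,0,0],0.0],[[0,0,0],[0,0,0],0.0]]'
python3 - <<'E'
from h import *
im,pc,s=shoot('wrist','w4')
go([627,204,140],83,10); go([627,204,140],96,10)
E
```

```text
clock: 3.63
position: [0.5496, -0.0579, 0.0564]
tool_rot: [-1.345, -0.967, 0.967]
contact_force: [0.7, -0.6, -1.4]
finger_gap: 0.0111
clock: 4.3
position: [0.5523, -0.0584, 0.1205]
tool_rot: [-1.351, -0.973, 0.964]
contact_force: [0.7, 0.0, -0.3]
finger_gap: 0.0108
n 10 shift [27.31 -2.1  -1.3 ] turn [ 0.0006 -0.0202  0.    ] | |d| 27.4 deg 1.16
n 10 shift [27.19 -2.09 -4.1 ] turn [ 0.0006 -0.0429 -0.    ] | |d| 27.6 deg 2.46
```

View pics/w4.png

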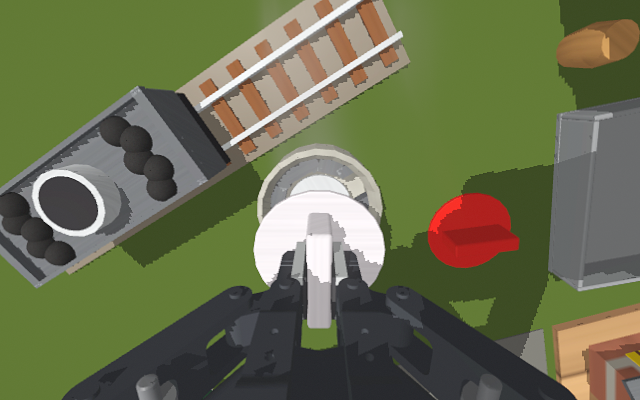

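The cover is held and clear of the fitting. Next I'll carry it to the tray.

```bash
python3 - <<'E'
from h import *
go([627,204,110],71.5,10)
E
python3 -m jog '[[[27.4,0,2.5],[0,0,0],0],[[27.4,0,2.5],[0,0,0],0],[[27.4,0,2.5],[0,0,0],0],[[27.4,0,2.5],[0,0,0],0],[[27.4,0,2.5],[0,0,0],0],[[27.4,0,2.5],[0,0,0],0],[[27.4,0,2.5],[0,0,0],0],[[27.4,0,2.5],[0,0,0],0]]'
python3 -m jog '[[[27,0,2.5],[0,0,0],0],[[20,0,2],[0,0,0],0],[[0,20,0],[0,0,0],0],[[0,20,0],[0,0,0],0],[[0,0,0],[0,0,0],0],[[0,0,0],[0,0,0],0],[[0,0,0],[0,0,0],0],[[0,0,0],[0,0,0],0]]'
python3 - <<'E'
from h import *
im,pc,s=shoot('wrist','w5')
print(yawof(s));go([627,204,32],71.5,6)
E
```

```text
n 10 shift [27.26  0.9   1.18] turn [ 0.0006 -0.0001  0.0001] | |d| 27.3 deg 0.03
clock: 5.02
position: [0.5997, 0.1575, 0.1152]
tool_rot: [-1.344, -0.966, 0.969]
contact_force: [0.5, -0.7, -0.7]
finger_gap: 0.0111
clock: 5.68
position: [0.6118, 0.2021, 0.0774]
tool_rot: [-1.346, -0.968, 0.966]
contact_force: [0.1, 0.4, -0.8]
finger_gap: 0.0109
71.40545221808503
n 6 shift [ 1.1   7.61 -2.27] turn [ 0.0003 -0.0003  0.0002] | |d| 8.0 deg 0.03
```

View pics/w5.png

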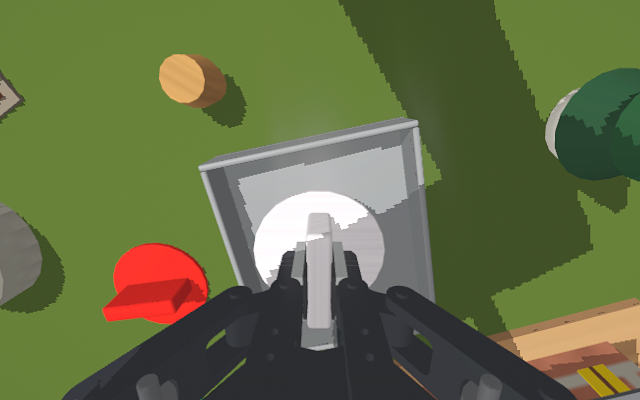

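The cover hangs over the tray floor, well inside the walls. Now I'll lower it.

```bash
python3 -m jog '[[[1.1,7.6,-2.3],[0,0,0],0],[[1.1,7.6,-2.3],[0,0,0],0],[[1.1,7.6,-2.3],[0,0,0],0],[[1.1,7.6,-2.3],[0,0,0],0],[[1.1,7.6,-2.3],[0,0,0],0],[[1.1,6,-2.3],[0,0,0],0],[[0,0,0],[0,0,0],0],[[0,1,0],[0,0,0],0]]'
python3 -m jog '[[[0,1,0],[0,0,0],0],[[0,1,0],[0,0,0],0],[[0,0,0],[0,0,0],0],[[0,0,0],[0,0,0],0.5],[[0,0,0],[0,0,0],0.5],[[0,0,0],[0,0,0],0.5],[[0,0,0],[0,0,0],0.5],[[0,0,0],[0,0,0],0.5]]'
```

```text
clock: 6.4
position: [0.6264, 0.2041, 0.0309]
tool_rot: [-1.345, -0.967, 0.968]
contact_force: [0.0, -0.9, -1.1]
finger_gap: 0.011
clock: 7.07
position: [0.6263, 0.2041, 0.0294]
tool_rot: [-1.345, -0.967, 0.967]
contact_force: [-1.0, -0.0, 0.1]
finger_gap: 0.0427
```

```bash
python3 -m jog '[[[0,-10,0],[0,0,0],0.5],[[0,-30,0],[0,0,0],0.5],[[0,-38,0],[0,0,0],0.5],[[0,-38,0],[0,0,0],0.8],[[0,-38,0],[0,0,0],1],[[0,-38,0],[0,0.0,0],1],[[0,-38,0],[0,0,0],1],[[0,-20,0],[0,0,0],1]]'
python3 - <<'E'
from h import *
im,pc,s=shoot('wrist','w6')
print(yawof(s));go([431,289,290],16,9)
E
```

```text
clock: 7.73
position: [0.6278, 0.2045, 0.2863]
tool_rot: [-1.348, -0.974, 0.961]
contact_force: [1.3, 0.2, -0.1]
finger_gap: 0.0852
71.43913208538416
n 9 shift [-8.61 -0.25 23.35] turn [0.0008 0.1075 0.0014] | |d| 24.9 deg 6.16
```

View pics/w6.png

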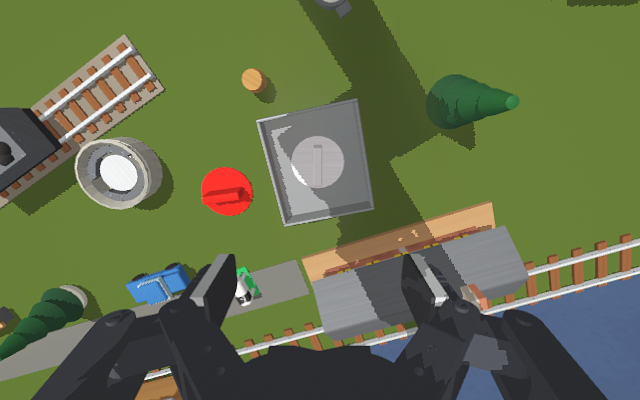

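The cover lies flat at (318,162) in the tray with its handle up. Now I'll go above the tower.

```bash
python3 -m jog '[[[-8.6,0,23.3],[0,0.1075,0],1],[[-8.6,0,23.3],[0,0.1075,0],1],[[-8.6,0,23.3],[0,0.1075,0],1],[[-8.6,0,23.3],[0,0.1075,0],1],[[-8.6,0,23.3],[0,0.1075,0],1],[[-8.6,0,23.3],[0,0.1075,0],1],[[-8.6,0,23.3],[0,0.1075,0],1],[[-8.6,0,23.3],[0,0.1075,0],1]]'
python3 -m jog '[[[-8.6,0,23.3],[0,0.1075,0],1],[[0,0,0],[0,0,0],1],[[0,0,0],[0,0,0],1],[[0,0,0],[0,0,0],1],[[0,0,0],[0,0,0],1],[[0,0,0],[0,0,0],1],[[0,0,0],[0,0,0],1],[[0,0,0],[0,0,0],1]]'
python3 - <<'E'
from h import *
im,pc,s=shoot('wrist','w7')
print(yawof(s), np.abs(s['joint_vel']).max())
E
```

```text
clock: 8.45
position: [0.4433, 0.2694, 0.28]
tool_rot: [-1.55, -0.299, 0.299]
contact_force: [-0.4, 0.2, 0.1]
finger_gap: 0.0853
clock: 9.12
position: [0.4288, 0.2874, 0.2794]
tool_rot: [-1.56, -0.218, 0.219]
contact_force: [0.4, -1.2, -0.4]
finger_gap: 0.0854
15.954403947548958 0.0042433004820123
```

View pics/w7.png

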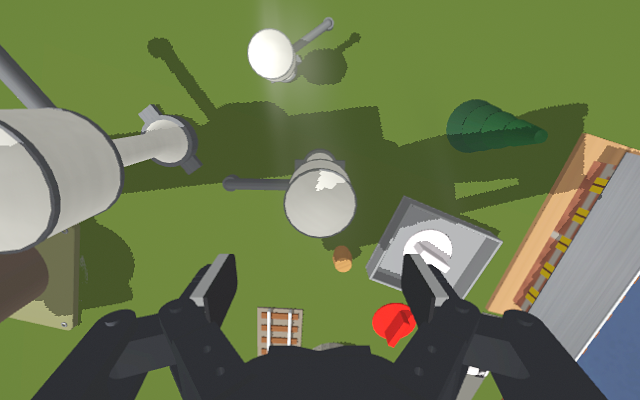

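```bash
python3 - <<'E'
from h import *
im,pc=load('w7')
crop(im,210,130,160,120,4.8,'w7a')
E
```

```text
(no output)
```

View pics/w7a.png

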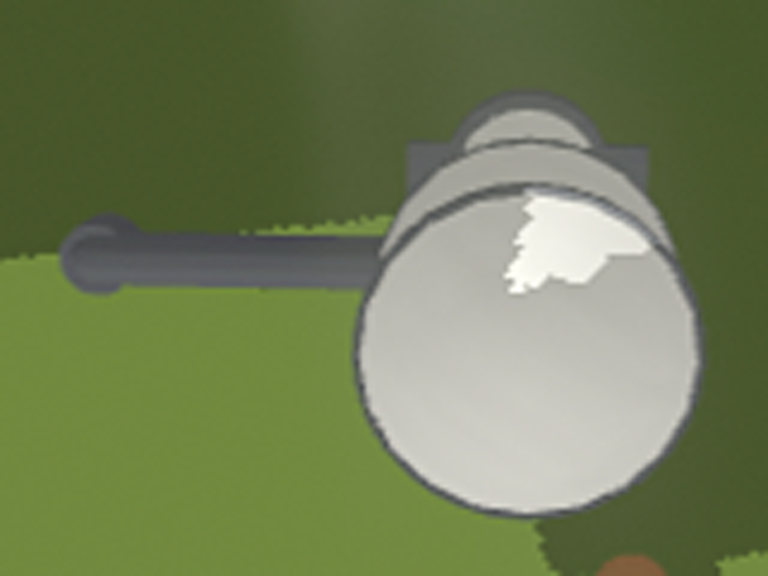

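```bash
python3 - <<'E'
from h import *
im,pc=load('w7')
f=lambda u,v,z:onz(pc,210+u/4.8,130+v/4.8,z)*1000
c=f(529,351.5,.17);print(c,np.linalg.norm(f(355,351,.17)-f(703,351,.17)))
a=lambda d:np.degrees(np.arctan2(d[1],d[0]))
s=f(100,261,.108);print('spout',s,a(s-c),np.linalg.norm((s-c)[:2]))
d=f(110,260.5,.108)-f(385,262.5,.108);print('pipe dir',a(d))
l=[f(408,145,.007),f(648,147,.007)];print('lugs',a(l[0]-l[1]),np.linalg.norm(l[0]-l[1]),(l[0]+l[1])/2)
# stem point / cross-check axis: foot bottom centre projection
print(proj(pc,np.array([[c[0],c[1],14]])/1e3)*4.8-np.array([210,130])*4.8)
E
```

```text
[429.89350447 287.40054724 170.        ] 62.16004206407136
spout [338.80506034 261.30652563 108.        ] -164.01463012046864 94.75232248830012
pipe dir -164.50289442474534
lugs -164.5434874103464 69.44640647481874 [428.39467407 294.19779062   7.        ]
[[526.60168805 174.56014101]]
```

Tower measured at (430, 287.5) mm with the spout at −164.3°. The tank diameter, spout length and lug span all match the given sizes. Now I'll descend and grip.

```bash
python3 - <<'E'
from h import *
go([430,287.5,148],16,7)
E
python3 -m jog '[[[0.2,18.7,0],[0,0,0],1],[[0.2,18.7,0],[0,0,0],1],[[0.2,18.7,0],[0,0,0],1],[[0.2,18.7,0],[0,0,0],1],[[0.2,18.7,0],[0,0,0],1],[[0.2,18.7,0],[0,0,0],1],[[0.2,18.7,0],[0,0,0],1],[[0,0,0],[0,0,0],1]]'
python3 -m jog '[[[0,0,0],[0,0,0],0.6],[[0,0,0],[0,0,0],0.6],[[0,0,0],[0,0,0],0.6],[[0,0,0],[0,0,0],0.6],[[0,0,0],[0,0,0],0.6],[[0,0,0],[0,0,0],0.6],[[0,0,0],[0,0,0],0.6],[[0,0,0],[0,0,0],0.6]]' 80
```

```text
n 7 shift [ 0.18 18.77 -0.05] turn [ 0.     -0.0001 -0.    ] | |d| 18.8 deg 0.01
clock: 9.83
position: [0.4276, 0.2868, 0.1453]
tool_rot: [-1.562, -0.214, 0.224]
contact_force: [-0.7, -1.1, 0.3]
finger_gap: 0.0854
clock: 10.5
position: [0.4303, 0.2888, 0.15]
tool_rot: [-1.559, -0.221, 0.217]
contact_force: [-1.2, -0.8, 7.1]
finger_gap: 0.0605
```

```bash
python3 -m jog '[[[0,0,0],[0,0,0],0.2],[[0,0,0],[0,0,0],0.2],[[0,-5,0],[0,0,0],0.2],[[0,-15,0],[0,0,0],0.2],[[0,-30,0],[0,0,0],0.2],[[0,-35,0],[0,0,0],0.2],[[0,-20,0],[0,0,0],0.2],[[0,0,0],[0,0,0],0.2]]' 100
python3 - <<'E'
from h import *
im,pc,s=shoot('wrist','w8');shoot('scene','s8')
print(yawof(s),s['position'])
E
```

```text
clock: 11.17
position: [0.4323, 0.2898, 0.2585]
tool_rot: [-1.556, -0.226, 0.212]
contact_force: [0.7, 0.8, -2.8]
finger_gap: 0.0602
16.009417156397014 [0.43225512 0.28980376 0.25846332]
```

View pics/w8.png

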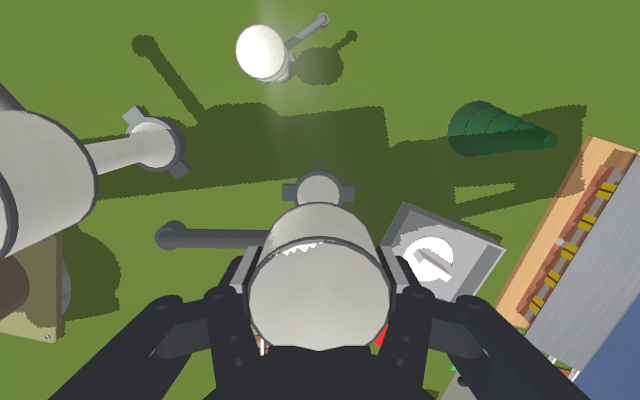

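View pics/s8.png

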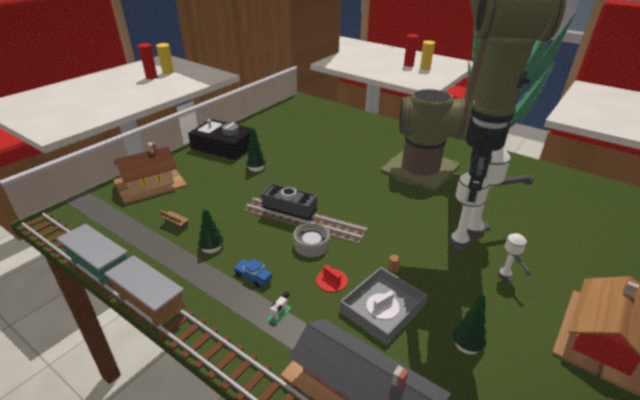

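The tower is held upright, with the foot and lugs visible at (319,190), symmetric about the jaw line. Now I'll measure the foot in the tool frame.

```bash
python3 - <<'E'
from h import *
im,pc=load('w8')
crop(im,150,160,250,110,3.2,'w8a')
p,_=pc
M=np.array(p['mount']); tc=(p,M)   # tool-frame projection
for h in (146,148,150):
  for dz in (0,):
    pts=np.array([[-35,h-7,8],[-35,h-7,-8],[35,h-7,8],[35,h-7,-8],[0,h-14,24],[-95,h-108,0]],float)/1e3
    print(h,((proj(tc,pts)-[150,160])*3.2).round(0).tolist())
E
```

```text
146 [[422.0, 79.0], [424.0, 131.0], [659.0, 79.0], [657.0, 131.0], [541.0, 31.0], [52.0, 256.0]]
148 [[423.0, 78.0], [425.0, 129.0], [658.0, 77.0], [656.0, 128.0], [541.0, 30.0], [58.0, 251.0]]
150 [[424.0, 76.0], [426.0, 126.0], [657.0, 76.0], [655.0, 126.0], [541.0, 28.0], [63.0, 247.0]]
```

View pics/w8a.png

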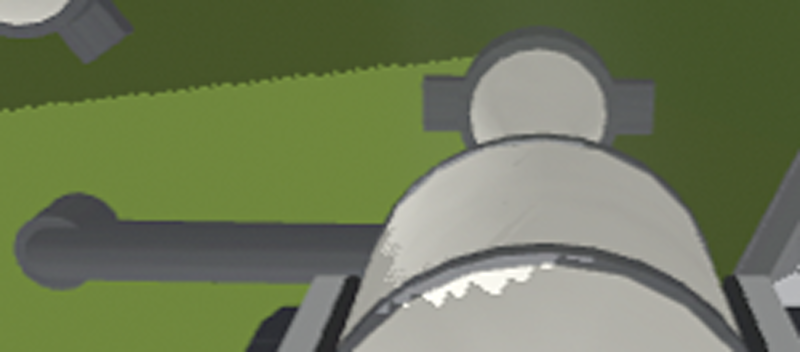

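```bash
python3 - <<'E'
from h import *
im,pc=load('w3')
crop(im,240,140,160,150,4.5,'w3a')
im,pc=load('w6')
crop(im,60,120,130,100,6,'w6a')
E
```

```text
(no output)
```

View pics/w3a.png

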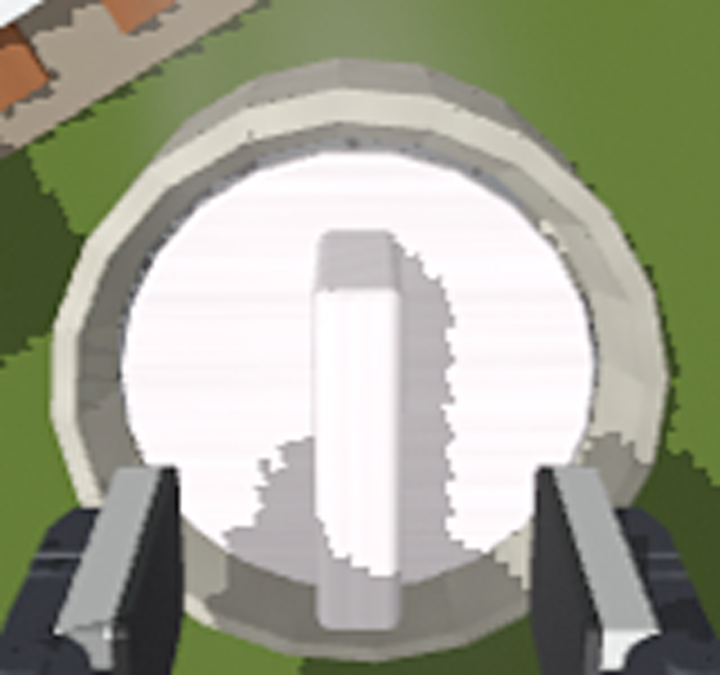

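View pics/w6a.png

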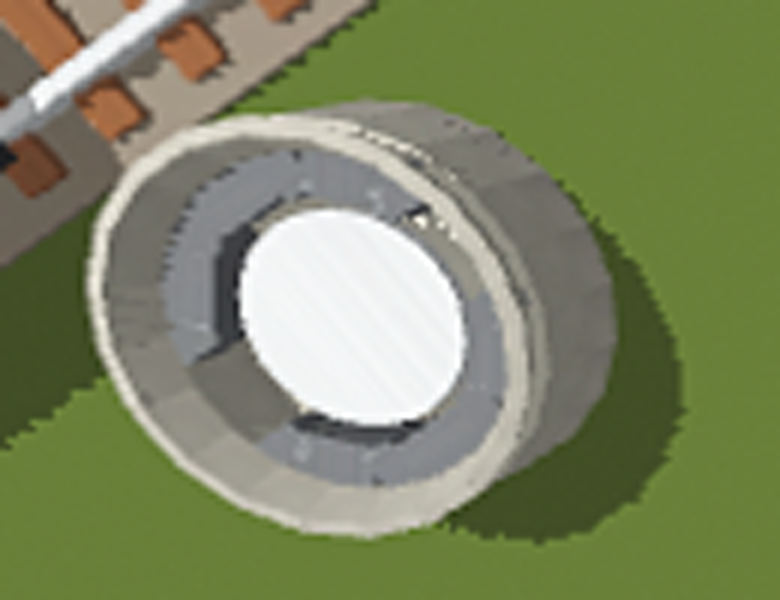

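```bash
python3 - <<'E'
from h import *
from scipy.optimize import least_squares
def fit(tag,ox,oy,k,pts,z=.04,r=47):
    im,pc=load(tag)
    P=np.array([onz(pc,ox+u/k,oy+v/k,z)*1000 for u,v in pts])
    f=lambda q:np.hypot(P[:,0]-q[0],P[:,1]-q[1])-q[2]
    s=least_squares(f,[548,-57,47]);print(tag,s.x.round(1),f(s.x).round(1));return s.x
fit('w3',240,140,4.5,[(52,375),(668,375),(355,90),(90,230),(620,230),(370,660),(210,615)])
fit('w2',240,140,6,[(83,315),(608,320),(345,75),(345,580),(160,150),(550,510),(185,505)])
fit('w6',60,120,6,[(88,285),(240,115),(360,537),(470,495),(150,430),(250,505),(110,190)])
c=fit('w6',60,120,6,[(300,150),(165,270),(380,486),(300,470),(480,440),(170,330)],z=.03)
im,pc=load('w6')
g=lambda u,v:onz(pc,60+u/6,120+v/6,.03)*1000
n=[g(195,362),g(243,343),g(262,440),g(303,412)]
m=np.mean(n,0);print('notch',m,np.degrees(np.arctan2(m[1]+56.7,m[0]-548)), np.linalg.norm(n[0]-n[2]))
d=(n[0]+n[2]-n[1]-n[3]);print(np.degrees(np.arctan2(d[1],d[0])))
d=(n[2]+n[3]-n[0]-n[1]);print(np.degrees(np.arctan2(d[1],d[0])))
im,pc=load('w3')
E
```

```text
w3 [549.9 -56.8  47.2] [-0.   0.3 -0.1  0.5 -0.5  0.8 -1. ]
w2 [550.5 -55.6  47.5] [ 1.1 -1.4  0.1  0.4  0.1  1.7 -1.9]
w6 [550.1 -56.5  47.4] [ 0.2 -0.3  0.9 -0.2 -0.2 -0.7  0.3]
w6 [550.5 -57.2  38.6] [ 0.2 -0.3  0.2  0.1 -0.3  0.1]
notch [557.68286558 -84.4740928   30.        ] -70.77994270191904 21.544014031968747
-82.86137393489894
12.221039299981516
```

```bash
python3 - <<'E'
from h import *
go([550,-57,258],103.1,14)
E
```

```text
n 14 shift [-17.42  -0.31 -22.94] turn [ 0.000e+00 -1.086e-01  1.000e-04] | |d| 28.8 deg 6.22
```

```bash
python3 - <<'E'
from h import *
go([550,-57,258],103.1,16)
E
python3 -m jog '[[[-15.2,0,-20.1],[0,-0.095,0],0.2],[[-15.2,0,-20.1],[0,-0.095,0],0.2],[[-15.2,0,-20.1],[0,-0.095,0],0.2],[[-15.2,0,-20.1],[0,-0.095,0],0.2],[[-15.2,0,-20.1],[0,-0.095,0],0.2],[[-15.2,0,-20.1],[0,-0.095,0],0.2],[[-15.2,0,-20.1],[0,-0.095,0],0.2],[[-15.2,0,-20.1],[0,-0.095,0],0.2]]'
python3 -m jog '[[[-15.2,0,-20.1],[0,-0.095,0],0.2],[[-15.2,0,-20.1],[0,-0.095,0],0.2],[[-15.2,0,-20.1],[0,-0.095,0],0.2],[[-15.2,0,-20.1],[0,-0.095,0],0.2],[[-15.2,0,-20.1],[0,-0.095,0],0.2],[[-15.2,0,-20.1],[0,-0.095,0],0.2],[[-15.2,0,-20.1],[0,-0.095,0],0.2],[[-15.2,0,-20.1],[0,-0.095,0],0.2]]'
python3 -m jog '[[[0,10,0],[0,0,0],0.2],[[0,10,0],[0,0,0],0.2],[[0,10,0],[0,0,0],0.2],[[0,10,0],[0,0,0],0.2],[[0,5,0],[0,0,0],0.2],[[0,0,0],[0,0,0],0.2],[[0,0,0],[0,0,0],0.2],[[0,0,0],[0,0,0],0.2]]'
cat >> h.py <<'E'
def foot(s):
    M=R.from_rotvec(s['tool_rot']).as_matrix(); return np.array(s['position'])*1000+M@np.array([-.6,148,-.3])
E
python3 - <<'E'
from h import *
im,pc,s=shoot('wrist','w9')
print(yawof(s),foot(s).round(1),R.from_rotvec(s['tool_rot']).as_matrix()[:,1].round(4))
crop(im,140,80,360,270,2.2,'w9a')
E
```

```text
n 16 shift [-15.38  -0.27 -19.97] turn [ 0.     -0.095   0.0001] | |d| 25.2 deg 5.44
clock: 11.93
position: [0.42, 0.0902, 0.2512]
tool_rot: [-1.411, -0.809, 0.817]
contact_force: [0.8, 0.1, -3.0]
finger_gap: 0.0599
clock: 12.6
position: [0.5517, -0.0569, 0.2506]
tool_rot: [-1.085, -1.374, 1.38]
contact_force: [-0.5, 0.3, -3.0]
finger_gap: 0.0601
clock: 13.27
position: [0.5532, -0.0556, 0.2091]
tool_rot: [-1.093, -1.376, 1.376]
contact_force: [0.9, -0.5, -3.3]
finger_gap: 0.0599
103.11492258907734 [553.8 -56.1  61.1] [ 1.1e-03 -2.0e-04 -1.0e+00]
```

View pics/w9a.png

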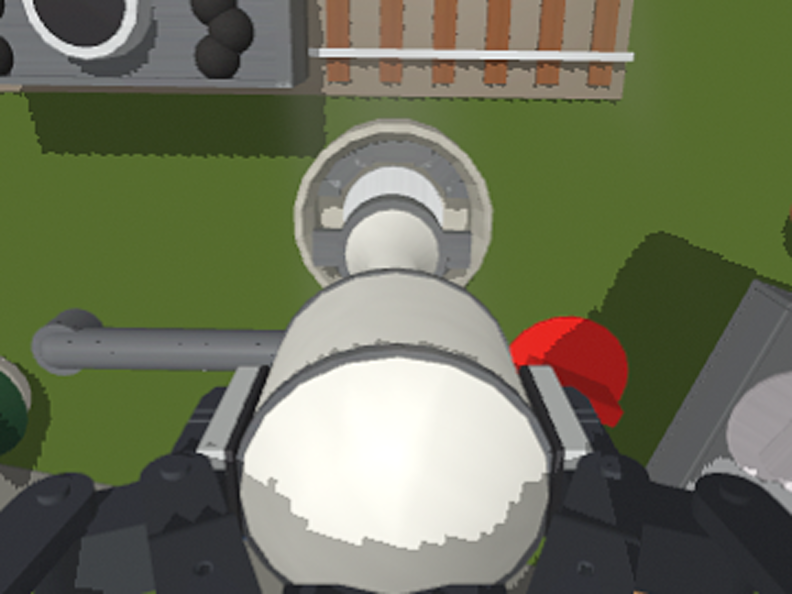

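```bash
python3 - <<'E'
from h import *
from scipy.optimize import least_squares
im,pc=load('w9')
pts=[(294,215),(492,215),(393,120),(325,150),(462,150),(305,262),(484,262)]
P=np.array([onz(pc,140+u/2.2,80+v/2.2,.04)*1000 for u,v in pts])
f=lambda q:np.hypot(P[:,0]-q[0],P[:,1]-q[1])-47
s=least_squares(f,[548,-57]);print(s.x.round(1),f(s.x).round(1))
g=lambda u,v,z:onz(pc,140+u/2.2,80+v/2.2,z)*1000
d=g(630,57.5,.012)-g(322,52.5,.012);print('rail',np.degrees(np.arctan2(d[1],d[0]))-90)
d=g(318,101,.0)-g(618,101,.0)
crop(im,260,120,120,90,6.5,'w9b')
go([550,-56.7,160],103.1,5)
E
```

```text
[549.5 -56.8] [ 0.6 -0.   1.1 -0.2 -0.3  0.5  1.3]
rail 12.249003955773034
n 5 shift [-0.03  9.88  0.72] turn [ 0.0003  0.     -0.0001] | |d| 9.9 deg 0.02
```

View pics/w9b.png

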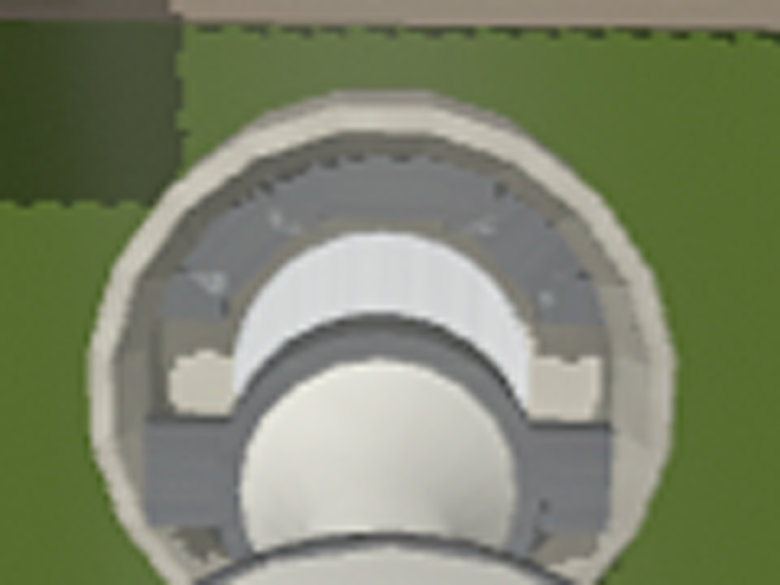

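```bash
python3 -m jog '[[[0.3,0,4.1],[0,0,0],0.2],[[0,5,0],[0,0,0],0.2],[[0,5,0],[0,0,0],0.2],[[0,5,0],[0,0,0],0.2],[[0,5,0],[0,0,0],0.2],[[0,3,0],[0,0,0],0.2],[[0,0,0],[0,0,0],0.2],[[0,0,0],[0,0,0],0.2]]'
python3 - <<'E'
from h import *
im,pc,s=shoot('wrist','w10')
print(yawof(s),foot(s).round(1),np.round(s['contact_force'],1))
crop(im,240,130,160,120,5,'w10a')
E
```

```text
clock: 13.98
position: [0.5488, -0.0565, 0.1851]
tool_rot: [-1.091, -1.375, 1.376]
contact_force: [-0.5, -0.2, -3.3]
finger_gap: 0.06
103.0909655450772 [549.1 -57.   37.1] [-0.5 -0.2 -3.3]
```

View pics/w10a.png

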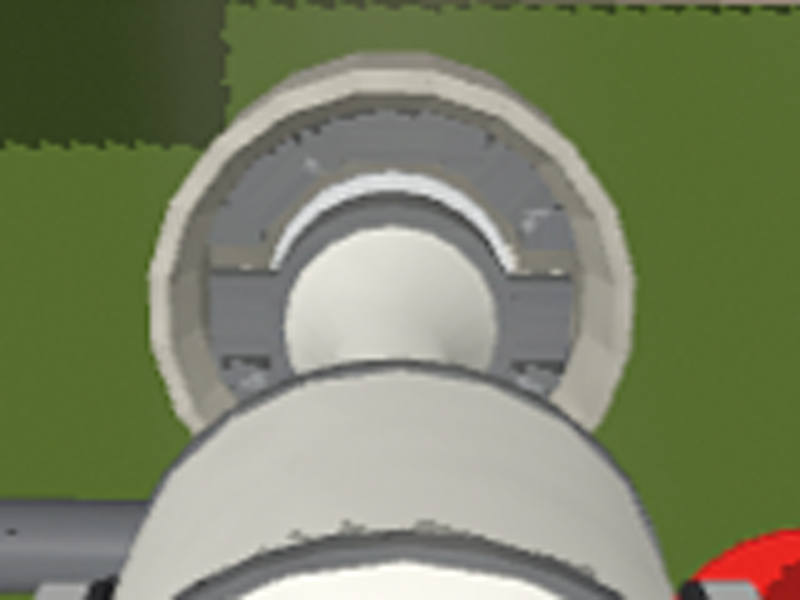

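The lugs sit over the notches: the lug is at y≈270–355 in the crop, between the notch edges at about 250 and 370. Next I'll lower to the plate and watch the force.

```bash
python3 -m jog '[[[0,2,0],[0,0,0],0.2],[[0,2,0],[0,0,0],0.2],[[0,2,0],[0,0,0],0.2],[[0,2,0],[0,0,0],0.2],[[0,2,0],[0,0,0],0.2],[[0,0,0],[0,0,0],0.2],[[0,0,0],[0,0,0],0.2],[[0,0,0],[0,0,0],0.2]]'
python3 - <<'E'
from h import *
im,pc,s=shoot('wrist','w11')
print(yawof(s),foot(s).round(1),np.round(s['contact_force'],1))
crop(im,240,130,160,120,5,'w11a')
E
```

```text
clock: 14.7
position: [0.549, -0.0565, 0.1756]
tool_rot: [-1.092, -1.376, 1.376]
contact_force: [1.1, -0.1, -4.6]
finger_gap: 0.0602
103.09356875350062 [549.4 -57.   27.6] [ 1.1 -0.1 -4.6]
```

View pics/w11a.png

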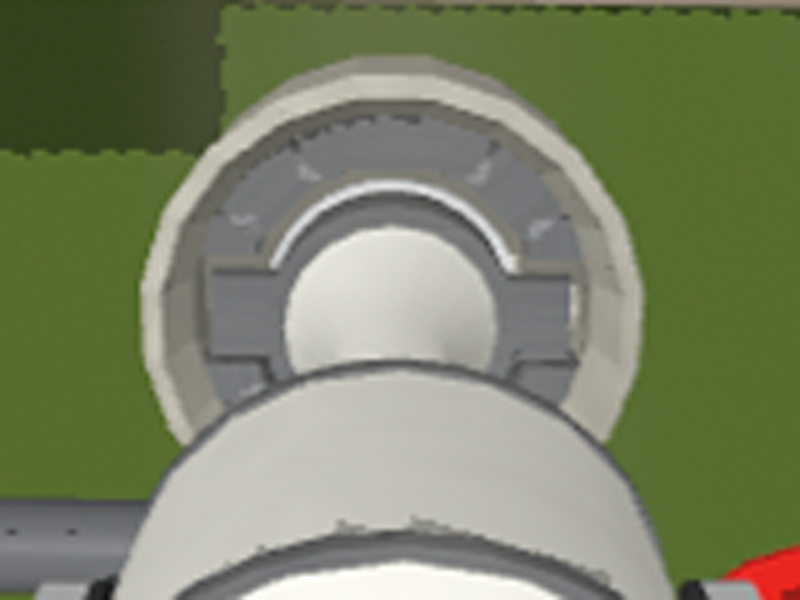

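```bash
python3 -m jog '[[[0.4,3,0],[0,0,0],0.2],[[0,3,0],[0,0,0],0.2],[[0,3,0],[0,0,0],0.2],[[0,3,0],[0,0,0],0.2],[[0,2,0],[0,0,0],0.2],[[0,2,0],[0,0,0],0.2],[[0,1.5,0],[0,0,0],0.2],[[0,0,0],[0,0,0],0.2]]' 120
python3 - <<'E'
from h import *
im,pc,s=shoot('wrist','w12')
print(yawof(s),foot(s).round(1),np.round(s['contact_force'],1),np.round(s['ft_torque'],2))
E
```

```text
clock: 15.42
position: [0.5498, -0.0563, 0.1595]
tool_rot: [-1.095, -1.377, 1.375]
contact_force: [-2.5, -0.5, 10.1]
finger_gap: 0.0595
103.09099434812565 [550.6 -56.9  11.5] [-2.5 -0.5 10.1] [0.04 0.46 0.01]
```

```bash
python3 -m jog '[[[0,1,0],[0,0,0],0.2],[[0,0,0],[0,0,0],0.2],[[0,1,0],[0,0,0],0.2],[[0,0,0],[0,0,0],0.2],[[0,0,0],[0,0,0],0.2],[[0,0,0],[0,0,0],0.2],[[0,0,0],[0,0,0],0.2],[[0,0,0],[0,0,0],0.2]]' 120
python3 - <<'E'
from h import *
im,pc,s=shoot('wrist','w13')
print(yawof(s),foot(s).round(1),np.round(s['contact_force'],1),np.round(s['ft_torque'],2))
E
```

```text
clock: 16.13
position: [0.5502, -0.0563, 0.1593]
tool_rot: [-1.096, -1.378, 1.374]
contact_force: [-4.2, -0.3, 19.0]
finger_gap: 0.0596
103.08622690365861 [551.2 -56.9  11.3] [-4.2 -0.3 19. ] [0.37 1.02 0.05]
```

Bottomed: the force rises by 9 N with no further travel. Now the quarter turn clockwise.

```bash
python3 -m jog '[[[0,-0.7,0],[0,0,0],0.2],[[0,0,0],[0,0.05,0],0.2],[[0,0,0],[0,0.1,0],0.2],[[0,0,0],[0,0.1,0],0.2],[[0,0,0],[0,0.1,0],0.2],[[0,0,0],[0,0.1,0],0.2],[[0,0,0],[0,0.1,0],0.2],[[0,0,0],[0,0,0],0.2]]' 120
python3 - <<'E'
from h import *
im,pc,s=shoot('wrist','w14')
print(yawof(s),foot(s).round(1),np.round(s['contact_force'],1),np.round(s['ft_torque'],2))
crop(im,140,80,360,270,2.2,'w14a')
E
```

```text
clock: 16.85
position: [0.5499, -0.0556, 0.1592]
tool_rot: [-1.347, -0.969, 0.963]
contact_force: [-2.4, 2.3, 14.2]
finger_gap: 0.0595
71.31792059285152 [550.6 -56.1  11.2] [-2.4  2.3 14.2] [ 0.59  0.53 -0.01]
```

View pics/w14a.png

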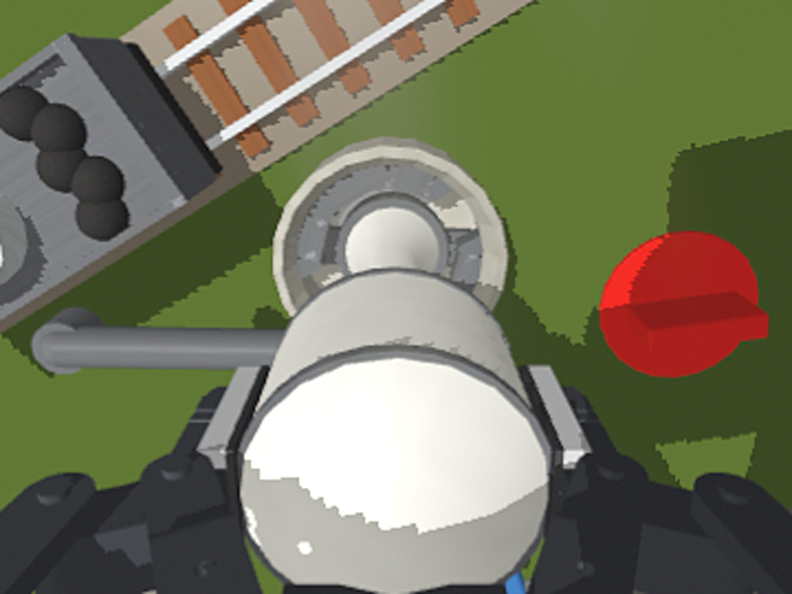

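```bash
python3 -m jog '[[[0,0,0],[0,0.1,0],0.2],[[0,0,0],[0,0.11,0],0.2],[[0,0,0],[0,0.11,0],0.2],[[0,0,0],[0,0.11,0],0.2],[[0,0,0],[0,0.11,0],0.2],[[0,0,0],[0,0.11,0],0.2],[[0,0,0],[0,0.11,0],0.2],[[0,0,0],[0,0.1,0],0.2]]' 120
python3 -m jog '[[[0,0,0],[0,0.05,0],0.2],[[0,0,0],[0,0.05,0],0.2],[[0,0,0],[0,0.05,0],0.2],[[0,0,0],[0,0,0],0.2],[[0,0,0],[0,0,0],0.2],[[0,0,0],[0,0,0],0.2],[[0,0,0],[0,0,0],0.2],[[0,0,0],[0,0,0],0.2]]' 120
python3 - <<'E'
from h import *
im,pc,s=shoot('wrist','w15')
print(yawof(s),foot(s).round(1),np.round(s['contact_force'],1),np.round(s['ft_torque'],2))
crop(im,140,80,360,270,2.2,'w15a')
E
```

```text
clock: 17.57
position: [0.5512, -0.0561, 0.1591]
tool_rot: [-1.551, -0.306, 0.297]
contact_force: [-1.5, 0.1, 11.0]
finger_gap: 0.0597
clock: 18.23
position: [0.5513, -0.0562, 0.1592]
tool_rot: [-1.564, -0.192, 0.183]
contact_force: [0.3, 0.3, 10.8]
finger_gap: 0.0593
13.67920060750615 [551.7 -56.7  11.2] [ 0.3  0.3 10.8] [ 0.17 -0.06 -0.12]
```

View pics/w15a.png

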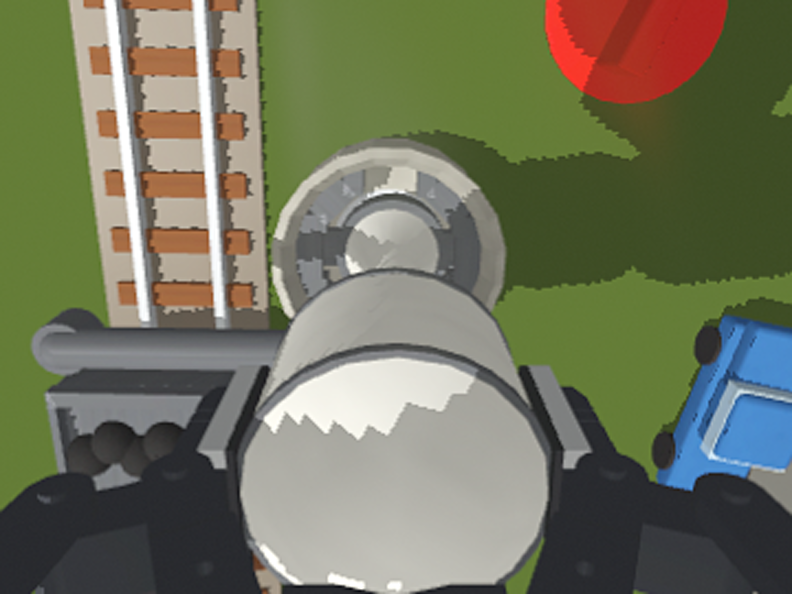

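Turned about 89.4°, with the spout over the track. Now I'll let it up.

```bash
python3 -m jog '[[[0,-1,0],[0,0.008,0],0.2],[[0,-1.5,0],[0,0,0],0.2],[[0,-1.5,0],[0,0,0],0.2],[[0,-1.5,0],[0,0,0],0.2],[[0,-1.5,0],[0,0,0],0.2],[[0,-1,0],[0,0,0],0.2],[[0,0,0],[0,0,0],0.2],[[0,0,0],[0,0,0],0.2]]' 120
python3 - <<'E'
from h import *
im,pc,s=shoot('wrist','w16')
print(yawof(s),foot(s).round(1),np.round(s['contact_force'],1),np.round(s['ft_torque'],2))
crop(im,240,130,160,120,5,'w16a')
E
```

```text
clock: 18.95
position: [0.5512, -0.0561, 0.1659]
tool_rot: [-1.564, -0.186, 0.177]
contact_force: [4.1, 0.7, 3.5]
finger_gap: 0.0596
13.23904328304657 [551.4 -56.6  17.9] [4.1 0.7 3.5] [ 0.28 -1.05  0.06]
```

View pics/w16a.png

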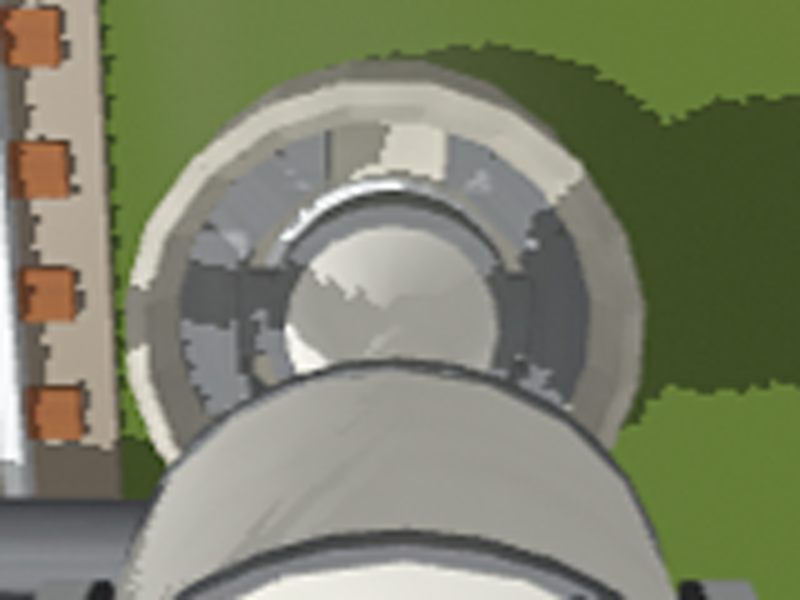

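```bash
python3 -m jog '[[[-1,-1,0],[0,0,0],0.2],[[0,-0.5,0],[0,0,0],0.2],[[0,-0.5,0],[0,0,0],0.2],[[0,0,0],[0,0,0],0.2],[[0,0,0],[0,0,0],0.2],[[0,0,0],[0,0,0],0.2],[[0,0,0],[0,0,0],0.2],[[0,0,0],[0,0,0],0.2]]' 120
python3 - <<'E'
from h import *
s=readout.sense()
print(yawof(s),foot(s).round(1),np.round(s['contact_force'],1),np.round(s['ft_torque'],2))
E
```

```text
clock: 19.67
position: [0.548, -0.0564, 0.1668]
tool_rot: [-1.563, -0.182, 0.181]
contact_force: [2.8, -0.4, 4.9]
finger_gap: 0.0597
13.251632361893149 [547.5 -56.8  18.8] [ 2.8 -0.4  4.9] [ 0.19 -1.16  0.01]
```

```bash
python3 -m jog '[[[0,-1,0],[0,0,0],0.2],[[0,-0.5,0],[0,0,0],0.2],[[0,-0.5,0],[0,0,0],0.2],[[0,0,0],[0,0,0],0.2],[[0,0,0],[0,0,0],0.2],[[0,0,0],[0,0,0],0.2],[[0,0,0],[0,0,0],0.2],[[0,0,0],[0,0,0],0.2]]' 120
python3 - <<'E'
from h import *
im,pc,s=shoot('wrist','w17')
print(yawof(s),foot(s).round(1),np.round(s['contact_force'],1),np.round(s['ft_torque'],2),R.from_rotvec(s['tool_rot']).as_matrix()[:,1].round(4))
crop(im,240,130,160,120,5,'w17a')
E
```

```text
clock: 20.33
position: [0.5477, -0.0562, 0.1671]
tool_rot: [-1.563, -0.181, 0.182]
contact_force: [6.5, 0.1, -9.1]
finger_gap: 0.06
13.24992876140521 [547.  -56.6  19.1] [ 6.5  0.1 -9.1] [ 0.22 -2.2   0.05] [-1.2e-03  5.0e-04 -1.0e+00]
```

View pics/w17a.png

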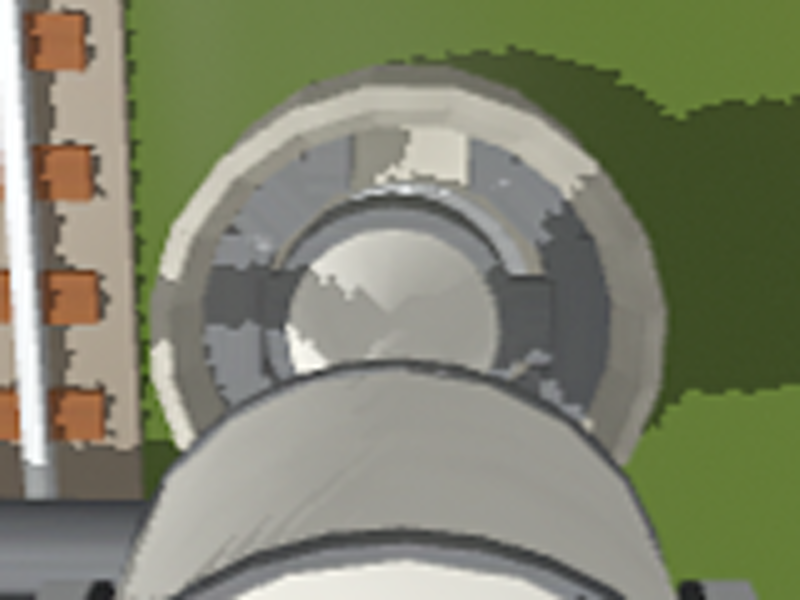

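It springs up to about 17 mm and resists further lift (−9 N), so it's locked. Now I'll ease the side load and open.

```bash
python3 -m jog '[[[1,0.5,0],[0,0,0],0.2],[[1,0.4,0],[0,0,0],0.2],[[0,0,0],[0,0,0],0.2],[[0,0,0],[0,0,0],0.2],[[0,0,0],[0,0,0],0.2],[[0,0,0],[0,0,0],0.2],[[0,0,0],[0,0,0],0.2],[[0,0,0],[0,0,0],0.2]]' 120
python3 - <<'E'
from h import *
s=readout.sense()
print(yawof(s),foot(s).round(1),np.round(s['contact_force'],1),np.round(s['ft_torque'],2))
E
```

```text
clock: 21.05
position: [0.5483, -0.0559, 0.167]
tool_rot: [-1.563, -0.179, 0.184]
contact_force: [0.6, -0.8, -9.4]
finger_gap: 0.0599
13.258389170430497 [547.3 -56.3  19. ] [ 0.6 -0.8 -9.4] [-0.29 -0.5   0.07]
```

```bash
python3 -m jog '[[[0.5,0.5,0],[0,0,0],0.2],[[0,0.2,0],[0,0,0],0.2],[[0,0,0],[0,0,0],0.2],[[0,0,0],[0,0,0],0.85],[[0,0,0],[0,0,0],1],[[0,0,0],[0,0,0],1],[[0,0,0],[0,0,0],1],[[0,0,0],[0,0,0],1]]' 100
python3 -m jog '[[[0,-5,0],[0,0,0],1],[[0,-15,0],[0,0,0],1],[[0,-25,0],[0,0,0],1],[[0,-35,0],[0,0,0],1],[[0,-35,0],[0,0,0],1],[[0,-20,0],[0,0,0],1],[[0,0,0],[0,0,0],1],[[0,0,0],[0,0,0],1]]' 
python3 - <<'E'
from h import *
im,pc,s=shoot('wrist','w18')
print(yawof(s),s['position'],np.round(s['contact_force'],1))
crop(im,170,60,300,240,2.6,'w18a')
E
```

```text
clock: 21.72
position: [0.5514, -0.0557, 0.1681]
tool_rot: [-1.563, -0.184, 0.18]
contact_force: [0.9, -0.5, 0.3]
finger_gap: 0.0854
clock: 22.38
position: [0.5513, -0.0558, 0.3043]
tool_rot: [-1.564, -0.185, 0.178]
contact_force: [-0.3, 0.1, -0.6]
finger_gap: 0.0855
13.255377272475338 [ 0.55129633 -0.05583095  0.30434098] [-0.3  0.1 -0.6]
```

View pics/w18a.png

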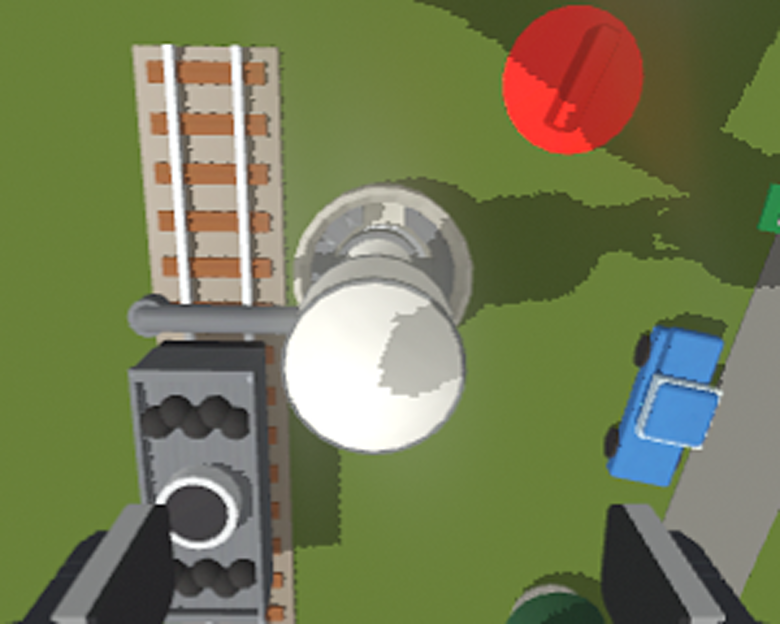

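The tower stands upright with the spout over the track: spout end at (150,316), tank centre at (375,366), hatch at (198,513) in the crop. Next I'll work out the needed tender travel.

```bash
python3 - <<'E'
from h import *
im,pc=load('w18')
f=lambda u,v,z:onz(pc,170+u/2.6,60+v/2.6,z)*1000
a=np.radians(12.3);O=np.array([550,-56.7]);S=lambda p:np.round([(p[:2]-O)@[np.cos(a),np.sin(a)],(p[:2]-O)@[-np.sin(a),np.cos(a)]],1)
c=f(375,366,.187);s=f(152,316,.125);h=f(198,513,.085)
print('tank',c,S(c),np.linalg.norm(f(285,366,.187)-f(466,366,.187)));print('spout',s,S(s),np.linalg.norm((s-c)[:2]),np.degrees(np.arctan2(*(s-c)[1::-1])))
d=f(160,317,.125)-f(290,320,.125);print(np.degrees(np.arctan2(d[1],d[0])))
print('hatch',h,S(h),np.linalg.norm(f(157,513,.085)-f(239,513,.085)))
w=lambda x,y:(O+x*np.array([np.cos(a),np.sin(a)])+y*np.array([-np.sin(a),np.cos(a)])).round(1)
print('end face',w(-95,-115-75),'pre',w(-95,-225),'final',w(-95,-75))
E
```

```text
tank [547.97735304 -57.5845906  187.        ] [-2.2 -0.4] 61.55144805429989
spout [456.25334396 -77.72192261 125.        ] [-96.1  -0.6] 93.90849792330657 -167.61757836926517
-168.20817000272046
hatch [ 483.34458109 -190.17722096   85.        ] [ -93.6 -116.2] 42.425036379078165
end face [ 497.7 -262.6] pre [ 505.1 -296.8] final [ 473.2 -150.2]
```

```bash
python3 - <<'E'
from h import *
go([505,-297,250],102.3,16)
E
```

```text
n 16 shift [-15.48   3.28  -7.02] turn [ 0.0001 -0.0971  0.    ] | |d| 17.3 deg 5.57
```

```bash
python3 -m jog '[[[-15.5,0,-7],[0,-0.097,0],0.5],[[-15.5,0,-7],[0,-0.097,0],0.2],[[-15.5,0,-7],[0,-0.097,0],0],[[-15.5,0,-7],[0,-0.097,0],0],[[-15.5,0,-7],[0,-0.097,0],0],[[-15.5,0,-7],[0,-0.097,0],0],[[-15.5,0,-7],[0,-0.097,0],0],[[-15.5,0,-7],[0,-0.097,0],0]]' 60
python3 -m jog '[[[-15.5,5,-7],[0,-0.097,0],0],[[-15.5,5,-7],[0,-0.097,0],0],[[-15.5,5,-7],[0,-0.097,0],0],[[-15.5,5,-7],[0,-0.097,0],0],[[-15.5,5,-7],[0,-0.097,0],0],[[-15.5,5,-7],[0,-0.097,0],0],[[-15.5,5,-7],[0,-0.097,0],0],[[-15.5,5,-7],[0,-0.097,0],0]]'
python3 -m jog '[[[0,5,0],[0,0,0],0],[[0,5,0],[0,0,0],0],[[0,0,0],[0,0,0],0],[[0,0,0],[0,0,0],0],[[0,0,0],[0,0,0],0],[[0,0,0],[0,0,0],0],[[0,0,0],[0,0,0],0],[[0,0,0],[0,0,0],0]]'
python3 - <<'E'
from h import *
im,pc,s=shoot('wrist','w19')
print(yawof(s),s['position'],s['joints'])
go([505,-297,60],102.3,7)
E
```

```text
clock: 23.1
position: [0.4763, -0.1671, 0.3002]
tool_rot: [-1.419, -0.786, 0.79]
contact_force: [1.2, -0.6, -0.2]
finger_gap: 0.0001
clock: 23.77
position: [0.5033, -0.2973, 0.2597]
tool_rot: [-1.094, -1.366, 1.366]
contact_force: [-0.0, 0.6, 0.4]
finger_gap: 0.0001
clock: 24.43
position: [0.5046, -0.2969, 0.2528]
tool_rot: [-1.102, -1.364, 1.364]
contact_force: [0.5, 0.6, -0.4]
finger_gap: -0.0003
102.18622201768603 [ 0.50456305 -0.29689087  0.25278419] [-6.04020270e-01  3.18982580e-01  1.48129757e+00  3.18427360e-05
  1.34038935e+00 -2.38751377e+00]
n 7 shift [-0.   27.53 -0.05] turn [ 0.0001 -0.0003 -0.0001] | |d| 27.5 deg 0.02
```

View pics/w19.png

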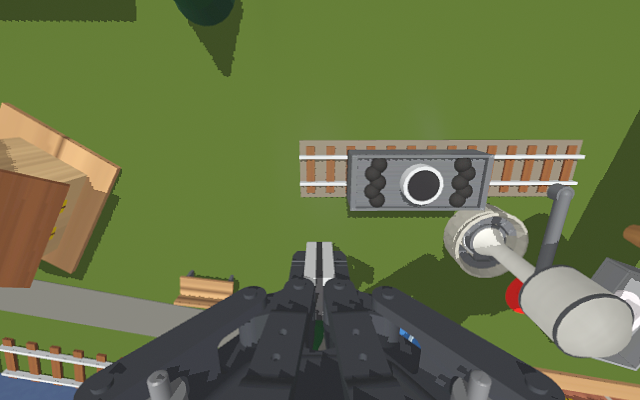

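```bash
python3 -m jog '[[[0,20,0],[0,0,0],0],[[0,30,0],[0,0,0],0],[[0,35,0],[0,0,0],0],[[0,35,0],[0,0,0],0],[[0,35,0],[0,0,0],0],[[0,25,0],[0,0,0],0],[[0,10,0],[0,0,0],0],[[0,0,0],[0,0,0],0]]'
python3 - <<'E'
from h import *
im,pc,s=shoot('wrist','w20')
print(yawof(s),s['position'])
E
```

```text
clock: 25.15
position: [0.5029, -0.2961, 0.0597]
tool_rot: [-1.095, -1.362, 1.363]
contact_force: [-1.7, -0.3, 0.6]
finger_gap: -0.0001
102.16693207994392 [ 0.50288087 -0.29606517  0.05973432]
```

View pics/w20.png

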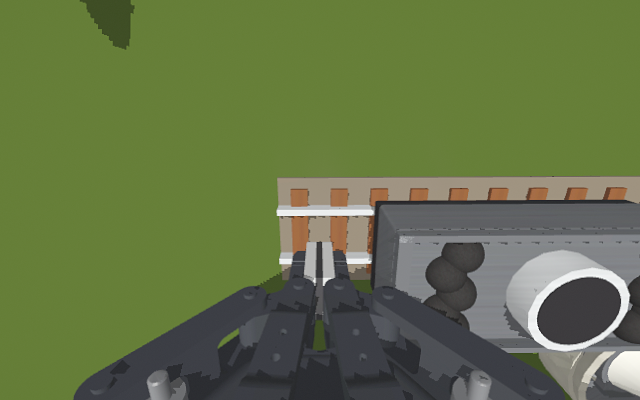

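```bash
python3 -m jog '[[[8,0,0],[0,0,0],0],[[8,0,0],[0,0,0],0],[[8,0,0],[0,0,0],0],[[8,0,0],[0,0,0],0],[[8,0,0],[0,0,0],0],[[8,0,0],[0,0,0],0],[[8,0,0],[0,0,0],0],[[8,0,0],[0,0,0],0]]'
python3 -m jog '[[[8,0,0],[0,0,0],0],[[8,0,0],[0,0,0],0],[[8,0,0],[0,0,0],0],[[8,0,0],[0,0,0],0],[[6,0,0],[0,0,0],0],[[4,0,0],[0,0,0],0],[[2,0,0],[0,0,0],0],[[0,0,0],[0,0,0],0]]'
python3 - <<'E'
from h import *
im,pc,s=shoot('wrist','w21')
print(yawof(s),s['position'],np.round(s['contact_force'],1))
a=np.radians(12.3);O=np.array([550,-56.7]);p=np.array(s['position'][:2])*1000-O
print('st',p@[np.cos(a),np.sin(a)],p@[-np.sin(a),np.cos(a)])
E
```

```text
clock: 25.87
position: [0.4911, -0.2339, 0.0626]
tool_rot: [-1.102, -1.365, 1.364]
contact_force: [1.4, -1.7, 0.6]
finger_gap: -0.0001
clock: 26.53
position: [0.4808, -0.1906, 0.0619]
tool_rot: [-1.099, -1.364, 1.364]
contact_force: [-0.2, 0.5, -0.2]
finger_gap: 0.0001
102.19697438619446 [ 0.48084402 -0.19063157  0.06190047] [-0.2  0.5 -0.2]
st -96.10003361746246 -116.12491854536066
```

View pics/w21.png

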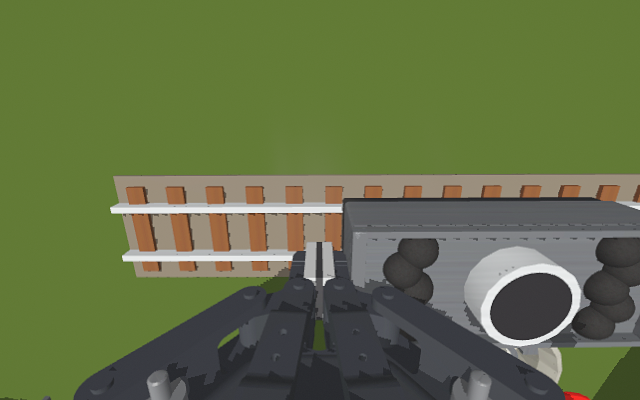

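```bash
python3 - <<'E'
from h import *
from scipy.optimize import least_squares
im,pc=load('w21')
a=np.radians(12.3);O=np.array([550,-56.7]);S=lambda p:np.round([(p[:2]-O)@[np.cos(a),np.sin(a)],(p[:2]-O)@[-np.sin(a),np.cos(a)]],1)
crop(im,440,230,160,130,4.5,'w21a')
# predict hatch outline for candidate y
w=lambda x,y,z:np.array([*(O+x*np.array([np.cos(a),np.sin(a)])+y*np.array([-np.sin(a),np.cos(a)])),z])/1e3
for y in (-20,-25,-30):
  t=np.linspace(0,2*np.pi,90);C=proj(pc,np.array([w(-95+21*np.cos(q),y+21*np.sin(q),85) for q in t]))
  print(y,C.min(0).round(1),C.max(0).round(1), proj(pc,[w(-95,y-75,76)]).round(1), proj(pc,[w(-126,y-75,76)]).round(1))
E
```

```text
-20 [496.8 263.1] [597.7 345.7] [[366.9 294.4]] [[370.6 231.6]]
-25 [485.1 263.1] [586.  345.8] [[355.8 294.5]] [[358.6 231.6]]
-30 [473.5 263.2] [574.2 345.9] [[344.7 294.5]] [[346.7 231.7]]
```

View pics/w21a.png

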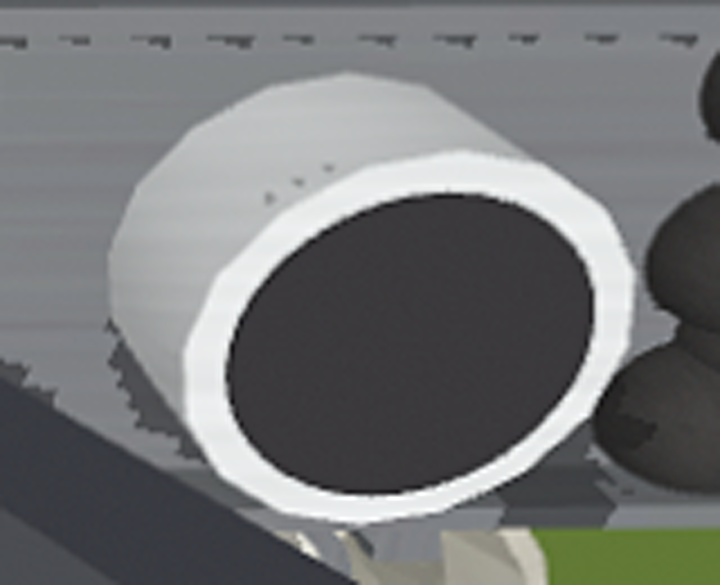

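Hatch at station y ≈ −27 mm, so about 26.5 mm remains. I'll push 24, then recheck.

```bash
python3 -m jog '[[[4,0,0],[0,0,0],0],[[4,0,0],[0,0,0],0],[[4,0,0],[0,0,0],0],[[4,0,0],[0,0,0],0],[[4,0,0],[0,0,0],0],[[2,0,0],[0,0,0],0],[[2,0,0],[0,0,0],0],[[0,0,0],[0,0,0],0]]'
python3 - <<'E'
from h import *
im,pc,s=shoot('wrist','w22')
a=np.radians(12.3);O=np.array([550,-56.7]);p=np.array(s['position'][:2])*1000-O
print('st',p@[np.cos(a),np.sin(a)],p@[-np.sin(a),np.cos(a)],s['contact_force'])
w=lambda x,y,z:np.array([*(O+x*np.array([np.cos(a),np.sin(a)])+y*np.array([-np.sin(a),np.cos(a)])),z])/1e3
for y in (0,-2,-5):
  t=np.linspace(0,2*np.pi,90);C=proj(pc,np.array([w(-95+21*np.cos(q),y+21*np.sin(q),85) for q in t]))
  print(y,C.min(0).round(1),C.max(0).round(1), proj(pc,[w(-95,y-75,76)]).round(1), proj(pc,[w(-126,y-75,76)]).round(1))
print(proj(pc,[w(-96,-.6,115),w(-96,-.6,125)]))
E
```

```text
clock: 27.25
position: [0.4764, -0.1675, 0.0622]
tool_rot: [-1.1, -1.364, 1.364]
contact_force: [0.7, -0.8, 0.3]
finger_gap: 0.0
st -95.5388217522349 -92.53710089051609 [ 0.66522463 -0.82063435  0.33223093]
0 [488.3 261.6] [589.2 344.4] [[358.9 293. ]] [[361.9 230.2]]
-2 [483.6 261.6] [584.5 344.4] [[354.4 293. ]] [[357.2 230.2]]
-5 [476.6 261.7] [577.4 344.5] [[347.8 293.1]] [[350.  230.2]]
[[603.55215181 363.47179378]
 [635.268069   392.39502383]]
```

View pics/w22.png

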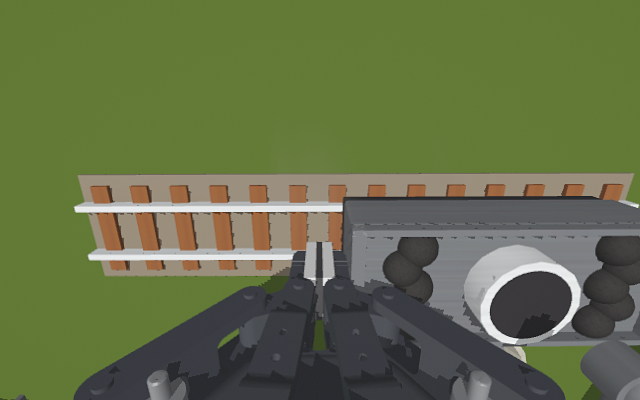

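```bash
python3 - <<'E'
from h import *
im,pc=load('w22')
crop(im,460,240,180,160,4.4,'w22a')
E
```

```text
(no output)
```

View pics/w22a.png

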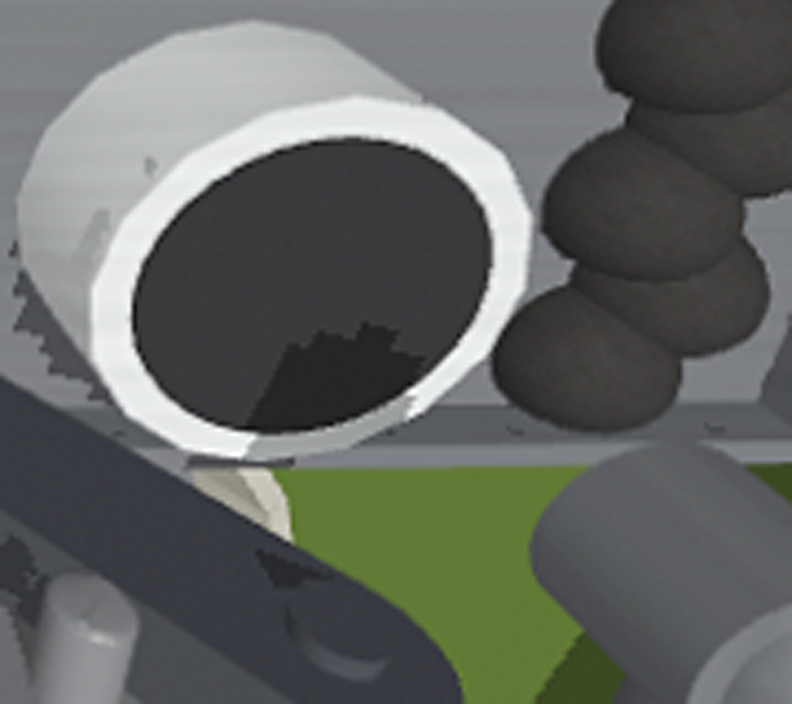

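```bash
python3 - <<'E'
from h import *
im,pc=load('w22')
a=np.radians(12.3);O=np.array([550,-56.7])
w=lambda x,y,z:np.array([*(O+x*np.array([np.cos(a),np.sin(a)])+y*np.array([-np.sin(a),np.cos(a)])),z])/1e3
t=np.linspace(0,2*np.pi,90)
for r in (6,8):
 for y in (-2,0,2):
  C=proj(pc,np.array([w(-96+r*np.cos(q),y+r*np.sin(q),115) for q in t]));print(r,y,C.min(0).round(1))
E
```

```text
6 -2 [580.4 349. ]
6 0 [586.4 349. ]
6 2 [592.4 348.9]
8 -2 [574.1 344.1]
8 0 [580.1 344. ]
8 2 [586.1 343.9]
```

```bash
python3 -m jog '[[[1,0,0],[0,0,0],0],[[1,0,0],[0,0,0],0],[[1,0,0],[0,0,0],0],[[0.5,0,0],[0,0,0],0],[[0,0,0],[0,0,0],0],[[0,0,0],[0,0,0],0],[[0,0,0],[0,0,0],0],[[0,0,0],[0,0,0],0]]'
python3 -m jog '[[[-8,0,0],[0,0,0],0],[[-12,0,0],[0,0,0],0],[[-15,-5,0],[0,0,0],0],[[-15,-25,0],[0,0,0],0],[[-15,-38,0],[0,0,0],0],[[-10,-38,0],[0,0,0],0],[[0,-38,0],[0,0,0],0],[[0,-38,0],[0,0,0],0]]'
python3 -m jog '[[[0,0,-15],[0,0,0],0],[[0,0,-15],[0,0,0],0],[[0,0,0],[0,0,0],0],[[0,0,0],[0,0,0],0],[[0,0,0],[0,0,0],0],[[0,0,0],[0,0,0],0],[[0,0,0],[0,0,0],0],[[0,0,0],[0,0,0],0]]'
python3 - <<'E'
from h import *
im,pc,s=shoot('wrist','w23')
print(s['position'],np.round(s['contact_force'],1))
shoot('top','t23');shoot('scene','s23')
E
```

```text
clock: 27.97
position: [0.476, -0.1647, 0.0623]
tool_rot: [-1.101, -1.364, 1.364]
contact_force: [0.3, -0.8, 0.7]
finger_gap: -0.0001
clock: 28.63
position: [0.4918, -0.2403, 0.2466]
tool_rot: [-1.103, -1.363, 1.363]
contact_force: [-0.7, -0.8, -0.7]
finger_gap: -0.0002
clock: 29.3
position: [0.5204, -0.2318, 0.2438]
tool_rot: [-1.1, -1.363, 1.364]
contact_force: [-0.2, -0.9, 0.1]
finger_gap: -0.0
[ 0.520371   -0.23178454  0.24377089] [-0.2 -0.9  0.1]
```

View pics/w23.png

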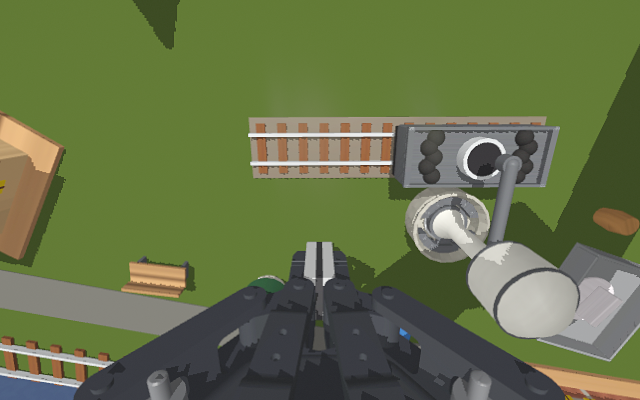

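View pics/t23.png

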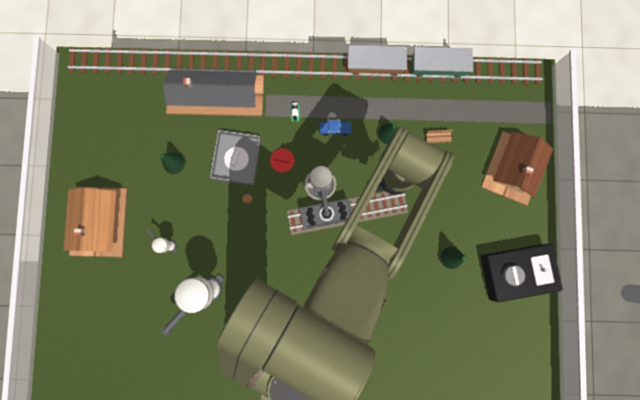

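View pics/s23.png

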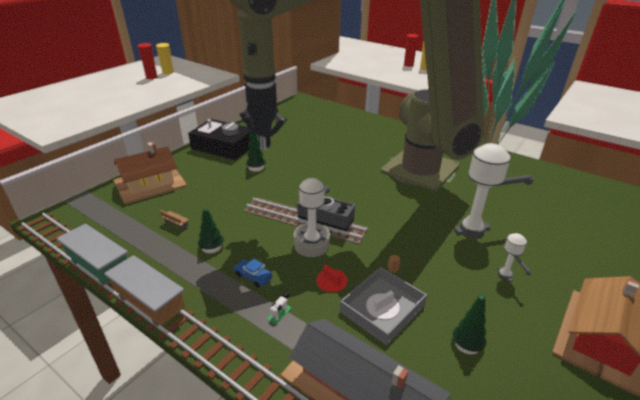

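Everything looks in place. For a parallax-free check I'll put the camera straight over the spout's line.

```bash
python3 - <<'E'
from h import *
a=np.radians(12.3);P=np.array([550,-56.7])-20*np.array([np.cos(a),np.sin(a)])
go([*P,285],102.3,8); print(P)
E
```

```text
n 8 shift [20.6  -5.11 -5.7 ] turn [-0.     -0.0003  0.    ] | |d| 22.0 deg 0.02
[530.45908851 -60.96060773]
```

```bash
python3 -m jog '[[[0,-25,0],[0,0,0],0],[[0,-16,0],[0,0,0],0],[[25,0,-6],[0,0,0],0],[[30,0,-8],[0,0,0],0],[[35,0,-8],[0,0,0],0],[[35,0,-8],[0,0,0],0],[[25,0,-8],[0,0,0],0],[[15,0,-8],[0,0,0],0]]'
python3 -m jog '[[[0,0,0],[0,0,0],0],[[0,0,0],[0,0,0],0],[[0,0,0],[0,0,0],0],[[0,0,0],[0,0,0],0],[[0,0,0],[0,0,0],0],[[0,0,0],[0,0,0],0],[[0,0,0],[0,0,0],0],[[0,0,0],[0,0,0],0]]'
python3 - <<'E'
from h import *
im,pc,s=shoot('wrist','w24')
print(s['position'],yawof(s))
crop(im,220,80,200,150,4,'w24a')
E
```

```text
clock: 30.12
position: [0.5303, -0.0578, 0.2854]
tool_rot: [-1.099, -1.366, 1.365]
contact_force: [0.1, 0.2, -0.1]
finger_gap: 0.0002
clock: 30.78
position: [0.5311, -0.0612, 0.2852]
tool_rot: [-1.102, -1.363, 1.363]
contact_force: [-0.4, 0.7, 0.0]
finger_gap: -0.0001
[ 0.53114792 -0.06122449  0.28517431] 102.12315705123837
```

View pics/w24a.png

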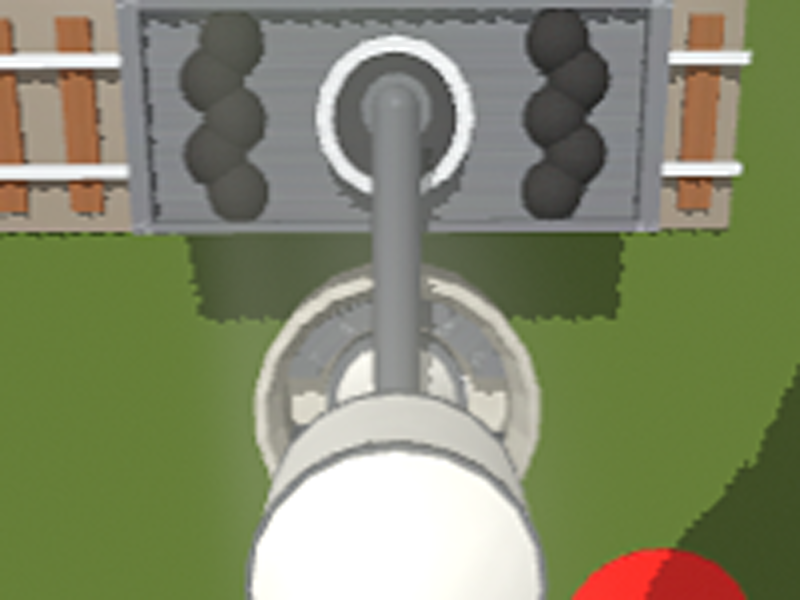

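The hatch ring is centred at (395,115) and the spout end at (397,103). Both lie on the camera's centre column, so they agree along the track to about 0.5 mm. The robot touches nothing, so I'm handing in.

```bash
python3 -c "
from plant import job; print(job.close_job())"
```

```text
the job is handed in; nothing more can be done
None
```

The job is done and handed in at about 31 s of the 72 s allowed.

- **Cover:** The aluminium cover lies flat in the grey tray with its handle up, as the pictures after placing show.
- **Tower:** The middle-sized tower went into the notches, bottomed, turned about 90° clockwise and sprang up to a foot height of about 17 mm. I corrected that height for about 2.3 mm of slip in the grip. A further lift met about 9 N of resistance, so I judged it locked. I released it with the spout over the track.
- **Tender:** I pushed the tender along the track with the closed fingers. In the last overhead picture the hatch and the spout end agree along the track to about 0.5 mm. Across the track there was only a rougher estimate of about 1–2 mm.
- **Scenery:** The final top and scene pictures show nothing moved, and the gripper was clear of everything at hand-in.

Some checks disagreed:
- First fixes from the scene camera were up to about 10 mm off those from the top and wrist cameras. I used the wrist camera for all fine work.
- The tower leaned a few millimetres to the side while it was being let up. I eased that before opening the gripper, and it stands upright in the later pictures.

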